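# Knock a recycled crayon out of its mould and refill the mould with stubs

### The job

The blue mould standing on edge in the wooden stand has a finished crayon cake stuck in it: turn it over above the aluminium tray and tap it on the tray to shake the cake loose, so that the cake drops onto the tray. Put the cake into the grey pot, lay the empty mould on the cork mat with its open side up, and fill it with all the crayon stubs from the sorting tray, ready for the next melt. Leave the other toys and bottles where they are.

Things in the scene. Friction and masses are not known exactly. Their poses are not given: they have to be found in the camera images.
- mould_center (a point): rigid blue wax mould, an open dish 30 mm deep (x), 60 wide (y), 72 long (z) outside, 0.11 to 0.18 kg; cavity 26 deep, 48 wide, 60 long. Point: centre of the outer box; its x axis points from the open face to the closed bottom. It starts on edge in the stand's slot: z up, open face level, roughly towards the robot, both 60 mm sides free to be straddled from above
- mould: the mould again, seen at its lower edge: same axes, origin 36 mm from the centre along its own -z. Walls 6 mm, bottom 4 mm. Set down on an edge leaning up to 45 degrees from flat, open side up, and let go, it drops flat onto its bottom by itself. Tapped hard on a corner far from the fingers it pivots in the grip
- crayon_center (a point): finished crayon cake, slippery yellow wax slab with coloured flecks, 20 mm thick (x) by 44 (y) by 56 mm (z), 42 to 58 g; the point is its centre. It starts stuck in the mould's cavity, lying against the cavity bottom. It stays in even when the mould is turned over; each brisk tap shifts it 1 to 3 mm, and it drops out once about 4 mm out of place
- liner (a joint): hidden springy strip along one long wall of the cavity, next to the bottom, that holds the cake with about 0.7 N, some one and a half times its weight; m of travel, 0 with the cake in, about 0.002 when the cake is out. Brisk taps are 0.2 m/s or faster; two to ten may be needed
- tray: aluminium tray lying on the bench, fixed, 190 mm (its x) by 180 mm (its y), floor 4 mm above the bench, rim 14 mm above the bench; origin at the centre of its underside
- stand: wooden stand, fixed; upright slats 34 mm high and 44 mm wide form slots 33 mm wide; origin on the bench right under the slot that holds the mould, slot floor at 8 mm; its x axis is across the slot
- mat_top (a point): round cork mat, fixed, 150 mm across and 6 mm thick; the point is the centre of its top face
- pot_in (a point): grey ceramic pot, loose, 0.7 kg, round, open, 116 mm across the rim and 70 mm high, wall 5 mm; the point is the centre of its inner floor, 6 mm above its underside
- sorter: wooden sorting tray, fixed, 150 mm (its x) by 165 mm (its y), two by three shallow compartments about 68 by 48 mm, floor 5 mm above the bench and walls 10 mm above the bench (5 mm above the floor); origin at the centre of its underside
- stub0_center (a point): red wax crayon stub, a block 27 mm (its x) by 18 mm (its y) by 20 mm (its z), 11 to 17 g; the point is its centre. It starts flat in a compartment of the sorter; may be absent
- stub1_center (a point): green wax crayon stub, a block 27 mm (its x) by 18 mm (its y) by 20 mm (its z), 11 to 17 g; the point is its centre. It starts flat in a compartment of the sorter; may be absent
- stub2_center (a point): blue wax crayon stub, a block 27 mm (its x) by 18 mm (its y) by 20 mm (its z), 11 to 17 g; the point is its centre. It starts flat in a compartment of the sorter; may be absent
- stub3_center (a point): purple wax crayon stub, a block 27 mm (its x) by 18 mm (its y) by 20 mm (its z), 11 to 17 g; the point is its centre. It starts flat in a compartment of the sorter; may be absent
- stub4_center (a point): orange wax crayon stub, a block 27 mm (its x) by 18 mm (its y) by 20 mm (its z), 11 to 17 g; the point is its centre. It starts flat in a compartment of the sorter; may be absent
- helmet: red plastic doll's helmet, 90 mm across, 64 mm high; not part of the job, leave it where it is; origin at the centre of its underside
- bar: wooden xylophone bar 190 x 30 x 16 mm; not part of the job, leave it where it is; origin at the centre of its underside
- excavator: orange toy excavator about 160 mm long and 105 mm high; not part of the job, leave it where it is; origin at the centre of its underside
- tower: tower of three clear acrylic blocks, 45 mm wide and 135 mm high; not part of the job, leave it where it is; origin at the centre of its underside
- paint: red paint bottle 54 mm across, 115 mm high; not part of the job, leave it where it is; origin at the centre of its underside
- glue: white glue bottle 34 mm across, 95 mm high; not part of the job, leave it where it is; origin at the centre of its underside
There are look-alikes about, which are no part of the job. What is meant by the mould is not purple, and is the larger of those in its own colour. There is more than one size of the part that bears pot_in; the job needs the largest.

How it is judged:
By the outcome, as a careful person would: the job done as asked, in the order asked, and still so for the second after the job is handed in, with the robot touching nothing.
Of stub0, stub1, stub2, stub3, stub4 only 3 to 4 are there at a start; the rules pass over those that are not, and their reading is None.
At some moment in a run one of stub0, stub1, stub2, stub3, stub4 may be knocked a few centimetres aside while the robot is not near it.
It also fails if it takes over 208 s, if anything falls off the work surface, if the arm or the gripper's body presses on something with over 40 N, if the wrist force passes 120 N, or if a joint passes its speed limit or range.

### The arm

A 6-joint arm with a two-finger parallel gripper is mounted at the origin on the work surface. World frame = base frame: x ahead of the robot, y to its left, z up, the work surface at z = 0. Lengths are in m, angles in degrees, forces in N, time in s.
With the tool pointing down it reaches from about 0.375 to 0.9 m from the base axis. Payload 3.1 kg.
Tool frame: the origin (TCP) lies on the centre line of the jaws, within the pads' length; the fingertips stand 25 mm ahead of it and the grasp point (between the pads) lies 6 mm ahead of it; z points along the fingers, y is the line along which they close (so a half turn about z gives the same grasp; the last joint's range is limited). The gripper opens to 87 mm and grips with 3 to 60 N. Pads are 19 mm wide; open, the fingers measure 117 mm over their backs; the gripper's body (75 mm by 190 mm) begins 51 mm behind the grasp point.
Start: joints at [55.949, 30.224, 82.088, -0, 67.689, -10.227], TCP at [0.252, 0.572, 0.248] pointing down, gripper open.
Joint ranges: [-176.69, 176.69], [-43.24, 126.21], [12.49, 139.97], [-82, 262], [0, 151.66], [-163.58, 163.58]. Speed limits (degrees/s): [159.86, 159.86, 180, 180, 180, 180].

### API

Orientations are given as a 3x3 rotation matrix whose columns are the frame's x, y, z axes.
In Python, from rig import bot, cams, models gives the robot as it stands. The module is installed in compiled form; this text tells all that it offers.
- The arm moves only by the shell command python3 -m handwheel 'ROWS' [OPENING]. ROWS is JSON, a list of rows, each a list of 6 numbers: the shift along the world's x, y, z each as a share of 1 m, from -1 to 1, then the turn, a rotation vector about the world's x, y, z each as a share of 2 rad, from -1 to 1. In form: [[dx, dy, dz, wx, wy, wz], ...]. A call has exactly 8 rows; each row is the pose to reach, as a shift and turn from the pose commanded when the call began; what a row does not reach only later rows make up. A row lasts 1/12 s, in which the tool goes at most 41.7 mm and 7.16 degrees, less where a joint would pass 70% of its speed; a pose out of reach is approached as far as the arm can. A call with a number of a shift or a turn outside -1 to 1 is refused whole. A call with a gripper value outside its range is refused whole. OPENING is the opening, from -1 (shut) to 1 (fully open), so that 0 is half open, set as the call begins (- or left out, the last holds). The fingers move at their own pace and stop on an object; the grip force is fixed at half the most. Time passes only in rows, so rows that repeat a pose let the fingers close, or fill a call up. It gives the time, the measured TCP pose, the force, the opening and the grip force at its end, in the units of the state.
- bot.read_state(): the state, without advancing time (a new reading comes with each control period).
- cams.capture(name): name is "scene" or "top"; returns (picture, depth): 384x512x3 uint8, blue, green, red; 384x512 float32, m along the optical axis (not along the pixel's ray), 0 where there is no reading.
- cams.calibration(name): a dict with "mtx" (3x3 intrinsics, pixels), "R" (3x3) and "t" (3): a world point X has camera coordinates R X + t. Camera axes: x right, y down, z forward; pixel columns grow to the right and rows downward; lengths in m; the calibration is good to about 2 mm. A picture is of the moment at which its call begins. calibration takes no time and is no camera call.
- bot.hand_in(): hands the job in; it is judged then, once.
Trained networks look in the newest picture that a camera, given by its name, has taken for a name from the list of things; names that differ only in an ending like _2 or _b are one class to them, and where a whole thing is asked for, a point or a joint stands for the part that bears it (a point fixed in the world has none). Each returns a list of dicts, best first, with "conf" (0 to 1); they miss things now and then, are a little off and sometimes report something else, mostly with a low value. They report only what shows in the picture. A call takes as long as a camera call. They do not tell look-alikes from the thing itself.
- models.spot_in(query, camera): "position" ([column, row] in pixels, amid what is visible of it).
- models.tip_of(query, camera): "position" ([column, row] in pixels: a listed point, or the origin of a listed thing).
The state is a dict: "time_s": time; "joint_positions": joint angles; "qvel": joint speeds; "tau": joint torques, N m; "position": TCP position; "tcp_rot": TCP orientation; "force": force on the tool from outside, world axes, zero at the start; "moment": the same for the moment, N m; "opening": opening from 0.0 (shut) to 1.0 (fully open); "grasp_force": force on a finger pad.
Only numpy, scipy, OpenCV 4.12 (cv2) and the standard library are available. Lean on these libraries where they do the work, as an engineer would, in place of code of your own. Each camera call takes 0.05 s, during which the arm holds its last target. There are 200 camera calls.

## Working session

There is one attempt and no reset: what is moved stays moved. The work goes in short steps, Python scripts to look and compute and a shell command to move; the robot and the scene stay as the last step left them, time stands still between calls to the robot, and variables do not carry over. Pictures are saved under pics/ and viewed, at most 14 in all, crops included, and the job is handed in when it is done.

```bash
mkdir -p pics; cat > h.py <<'E'
import numpy as np, cv2
from rig import bot,cams,models
def cap(n,f=None):
    p,d=cams.capture(n)
    if f: cv2.imwrite('pics/'+f,p)
    return p,d
def world(n,uv,d,z=None):
    c=cams.calibration(n);K,R,t=[np.array(c[k]) for k in('mtx','R','t')]
    r=np.linalg.inv(K)@[uv[0],uv[1],1.]
    o=-R.T@t; dr=R.T@r
    if z is not None: return o+dr*(z-o[2])/dr[2]
    u,v=int(round(uv[0])),int(round(uv[1]))
    w=d[max(0,v-1):v+2,max(0,u-1):u+2]; w=w[w>0]
    return o+dr*(np.median(w) if len(w) else 0)
def pix(n,X):
    c=cams.calibration(n);q=np.array(c['mtx'])@(np.array(c['R'])@X+np.array(c['t']));return q[:2]/q[2]
E
python3 - <<'E'
from h import *
np.set_printoptions(precision=3,suppress=True)
for n in('scene','top'):
    p,d=cap(n,n+'0.png'); c=cams.calibration(n); R=np.array(c['R']);print(n,'cam at',-R.T@np.array(c['t']), R[2], c['mtx'][0][0])
    for q in ['mould','mould_center','tray','stand','mat_top','pot_in','sorter']+['stub%d_center'%i for i in range(5)]:
        for r in models.tip_of(q,n)[:4]:
            print(q,round(r['conf'],2),np.round(r['position']),world(n,r['position'],d))
print(bot.read_state())
E
```

```text
scene cam at [1.379 0.196 1.259] [-0.568 -0.147 -0.81 ] 441.9426027364272
mould 0.83 [359. 236.] [0.605 0.335 0.04 ]
mould 0.8 [389. 267.] [0.684 0.441 0.023]
mould 0.65 [392. 239.] [0.601 0.435 0.051]
mould 0.24 [292. 212.] [0.545 0.11  0.006]
mould_center 0.86 [396. 262.] [0.691 0.448 0.072]
mould_center 0.76 [393. 235.] [0.585 0.438 0.053]
mould_center 0.57 [328. 280.] [0.791 0.262 0.06 ]
mould_center 0.56 [356. 231.] [0.604 0.321 0.058]
tray 0.66 [295. 214.] [0.553 0.121 0.004]
tray 0.36 [329. 283.] [0.793 0.268 0.044]
stand 0.72 [355. 237.] [0.609 0.324 0.031]
stand 0.3 [326. 280.] [0.793 0.258 0.06 ]
mat_top 0.64 [167. 196.] [ 0.592 -0.326  0.005]
pot_in 0.96 [387. 171.] [0.321 0.402 0.044]
pot_in 0.88 [335. 180.] [0.406 0.228 0.042]
pot_in 0.86 [375. 197.] [0.417 0.375 0.006]
pot_in 0.18 [357. 237.] [0.608 0.331 0.031]
sorter 0.78 [225. 199.] [ 0.551 -0.128  0.006]
stub1_center 0.48 [228. 190.] [ 0.522 -0.124  0.021]
stub1_center 0.16 [209. 202.] [ 0.583 -0.174  0.013]
stub2_center 0.54 [214. 180.] [ 0.495 -0.182  0.026]
stub3_center 0.46 [242. 192.] [ 0.521 -0.074  0.025]
stu
[... 979 characters left out ...]
] [ 0.518 -0.179  0.009]
stub3_center 0.5 [277. 191.] [ 0.513 -0.068  0.027]
stub4_center 0.5 [402. 173.] [ 0.577 -0.473  0.067]
stub4_center 0.49 [311. 178.] [ 0.563 -0.184  0.004]
{'time_s': 1.3, 'joint_positions': array([ 55.95 ,  30.223,  82.089,  -0.002,  67.69 , -10.227]), 'qvel': array([ 0.067, -0.034, -0.074,  0.037, -0.043,  0.134]), 'tau': array([  0.   , -44.001, -17.698,   0.063,   0.05 ,  -0.   ]), 'position': array([0.252, 0.572, 0.248]), 'tcp_rot': array([[-0.915,  0.404,  0.   ],
       [ 0.404,  0.915, -0.   ],
       [-0.   , -0.   , -1.   ]]), 'force': array([ 0.093, -0.103,  1.293]), 'moment': array([0.035, 0.037, 0.029]), 'grasp_force': 0.0, 'opening': 1.001301296926989}
```

View pics/top0.png

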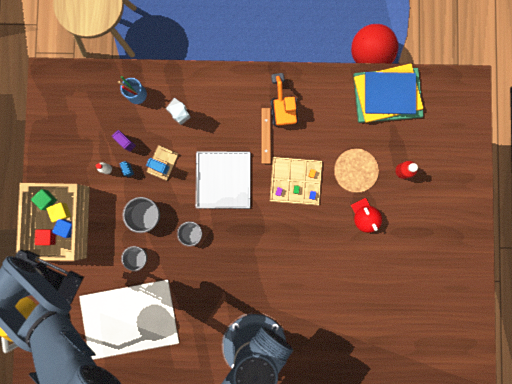

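View pics/scene0.png

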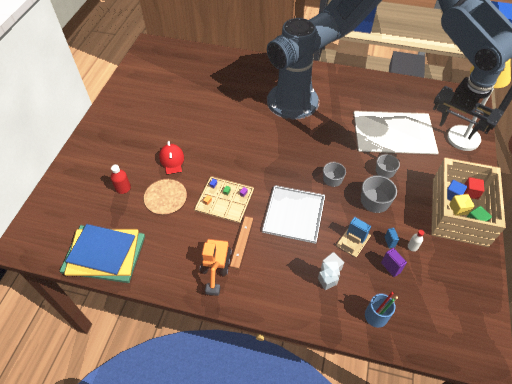

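Candidates for the mould in top: blue in the stand (158,167), small blue (126,170), purple (122,140). The blue one in the stand is the larger one. The pots are (141,215), (190,234) and (134,259); the largest is at (141,215). Four stubs lie in the sorter: purple (278,191), green (296,190), blue (313,196) and orange (312,174). Next, a close crop and the orientations.

```bash
cat >> h.py <<'E'
def cloud(n,d):
    c=cams.calibration(n);K,R,t=[np.array(c[k]) for k in('mtx','R','t')]
    v,u=np.mgrid[:d.shape[0],:d.shape[1]]
    P=np.stack([(u-K[0,2])/K[0,0],(v-K[1,2])/K[1,1],np.ones_like(d)],-1)*d[...,None]
    return (P-t)@R
def rect(P,m):
    q=(P[m][:,:2]*1000).astype(np.float32); (c,s,a)=cv2.minAreaRect(q)
    return np.round(c,1),np.round(s,1),round(a,1),int(m.sum()),'z',np.round(np.percentile(P[m][:,2],[5,50,95]),3)
E
python3 - <<'E'
from h import *
p={};d={};P={}
for n in('top','scene'):
    p[n],d[n]=cap(n);P[n]=cloud(n,d[n]);h=cv2.cvtColor(p[n],cv2.COLOR_BGR2HSV)
    H,S,V=[h[...,i].astype(int) for i in range(3)];Q=P[n];ok=d[n]>0
    def box(x0,x1,y0,y1): return ok&(Q[...,0]>x0)&(Q[...,0]<x1)&(Q[...,1]>y0)&(Q[...,1]<y1)
    b=box(.52,.66,.26,.385)
    print(n,'mould top',rect(Q,b&(Q[...,2]>.068)));print(' blue',rect(Q,b&(abs(H-108)<15)&(S>120)))
    print(' stand',rect(Q,b&(Q[...,2]>.02)&(Q[...,2]<.05)))
    b=box(.38,.49,.3,.47);print(' pot rim',rect(Q,b&(Q[...,2]>.06)))
    b=box(.48,.64,-.22,-.02)
    for nm,lo,hi in(('green',45,85),('blue',98,122),('purple',128,165),('orange',4,17)):
        m=b&(H>=lo)&(H<=hi)&(S>130 )&(Q[...,2]>.018)
        if m.sum()>3: print(' ',nm,rect(Q,m))
    print(' tray',rect(Q,box(.4,.7,-.01,.24)&(S<60)&(V>120)))
    print(' sorter',rect(Q,box(.44,.66,-.24,-.015)&(Q[...,2]>.006)&(abs(H-20)<12)&(V>120)))
    print(' mat',rect(Q,box(.48,.69,-.42,-.23)&(Q[...,2]>.003)&(V>110)&(Q[...,2]<.02)))
a=cv2.resize(p['top'][120:250,105:235],None,fx=3,fy=3,interpolation=cv2.INTER_CUBIC)
b=cv2.resize(p['scene'][150:280,315:445],None,fx=3,fy=3,interpolation=cv2.INTER_CUBIC)
cv2.imwrite('pics/c1.png',np.hstack([a,b]))
E
```

```text
top mould top (array([589.1, 327.8]), array([59.9, 30.1]), 67.1, 176, 'z', array([0.075, 0.081, 0.086]))
 blue (array([588. , 327.2]), array([60.6, 28.4]), 68.4, 190, 'z', array([0.04 , 0.08 , 0.086]))
 stand (array([606. , 315.7]), array([52.8, 89.4]), 67.5, 111, 'z', array([0.026, 0.033, 0.044]))
 pot rim (array([432.3, 376.1]), array([103.9, 114.9]), 1.0, 186, 'z', array([0.062, 0.07 , 0.076]))
  green (array([ 521.3, -130.3]), array([14.3, 20.5]), 89.8, 35, 'z', array([0.019, 0.025, 0.034]))
  blue (array([ 502.3, -185.2]), array([15.6, 23.8]), 77.8, 36, 'z', array([0.021, 0.026, 0.034]))
  purple (array([513. , -72.5]), array([14.8, 23.1]), 71.9, 34, 'z', array([0.02 , 0.026, 0.032]))
  orange (array([ 602.1, -105.7]), array([180.8,  31.7]), 73.0, 38, 'z', array([0.018, 0.02 , 0.028]))
 tray (array([526.6, 133. ]), array([245.8, 212.7]), 1.0, 3079, 'z', array([-0.002,  0.005,  0.015]))
 sorter (array([ 550.2, -127.2]), array([224.6, 219.1]), 89.9, 1476, 'z', array([0.006, 0.01 , 0.02 ]))
 mat (array([ 585.2, -325. ]), array([209.4, 189.9]), 0.0, 1839, 'z', array([0.003, 0.007, 0
[... 315 characters left out ...]
rim (array([433.5, 376.6]), array([113. , 106.8]), 89.8, 199, 'z', array([0.061, 0.068, 0.074]))
  blue (array([ 506. , -185.5]), array([25.2, 17.9]), 16.1, 30, 'z', array([0.021, 0.025, 0.03 ]))
  purple (array([514.2, -70.4]), array([16.9, 21.5]), 74.6, 25, 'z', array([0.023, 0.025, 0.03 ]))
  orange (array([ 577.7, -180.7]), array([19.2, 30.1]), 70.9, 15, 'z', array([0.018, 0.021, 0.026]))
 tray (array([548.3, 130.5]), array([292.8, 217. ]), 0.2, 2706, 'z', array([-0.   ,  0.005,  0.014]))
 sorter (array([ 551.9, -127. ]), array([215.6, 223. ]), 0.3, 1042, 'z', array([0.006, 0.009, 0.019]))
 mat (array([ 584.6, -325.5]), array([209.6, 189.6]), 0.5, 1378, 'z', array([0.003, 0.006, 0.011]))
```

View pics/c1.png

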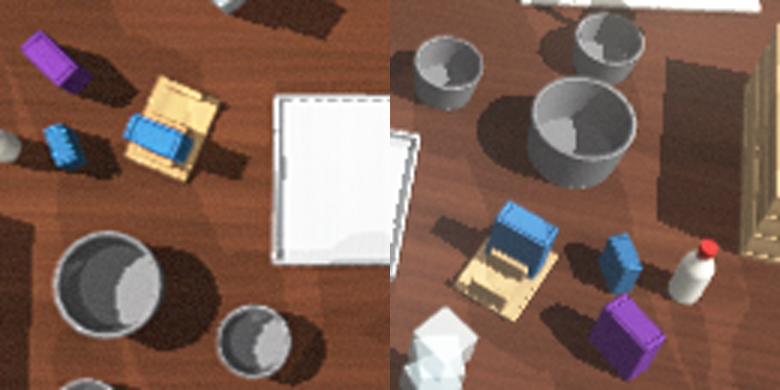

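The top crop shows the chosen mould upright in the stand at crop (158,140), larger than the other blue one at (64,145). The purple one is out by its colour, and the largest pot is at (108,285). The mould's y axis lies at about 67°, and the tool's y axis is already at 66°. Moving above it.

```bash
python3 -m handwheel '[[0.03,-0.02,0,0,0,0],[0.06,-0.04,0,0,0,0],[0.09,-0.06,0,0,0,0],[0.12,-0.08,0,0,0,0],[0.15,-0.105,0,0,0,0],[0.18,-0.13,0,0,0,0],[0.21,-0.15,0,0,0,0],[0.24,-0.17,0,0,0,0]]' 1
python3 -c "
from rig import bot;s=bot.read_state();print(s['joint_positions'],s['position'])"
python3 -m handwheel '[[0.03,-0.02,-0.01,0,0,0],[0.06,-0.04,-0.03,0,0,0],[0.08,-0.06,-0.05,0,0,0],[0.098,-0.073,-0.07,0,0,0],[0.098,-0.073,-0.09,0,0,0],[0.098,-0.073,-0.1,0,0,0],[0.098,-0.073,-0.1,0,0,0],[0.098,-0.073,-0.1,0,0,0]]'
python3 - <<'E'
from h import *
s=bot.read_state();print(s['joint_positions'],s['position'],s['tcp_rot'])
p,d=cap('scene');c=p[140:290,300:450];cv2.imwrite('pics/c2.png',cv2.resize(c,None,fx=4,fy=4,interpolation=cv2.INTER_CUBIC))
E
```

```text
time_s: 2.07
position: [0.4937, 0.4003, 0.2477]
tcp_rot: [[-0.915, 0.404, -0.0], [0.404, 0.915, 0.0], [0.0, 0.0, -1.0]]
force: [0.6, -0.2, -0.1]
opening: 1.002
grasp_force: 0.0
[ 2.89787187e+01  3.10503908e+01  8.04667935e+01  2.65087045e-03
  6.84823733e+01 -3.71782286e+01] [0.49370063 0.40032304 0.24766991]
time_s: 2.73
position: [0.5896, 0.3292, 0.1472]
tcp_rot: [[-0.915, 0.403, -0.001], [0.403, 0.915, -0.0], [0.001, -0.001, -1.0]]
force: [-0.3, 0.3, 0.5]
opening: 0.998
grasp_force: 0.0
[ 1.97103297e+01  4.05928163e+01  7.90690823e+01  1.60929971e-02
  6.04227718e+01 -4.65152393e+01] [0.58960489 0.3292101  0.14724453] [[-9.15082779e-01  4.03263359e-01 -1.47356278e-03]
 [ 4.03264145e-01  9.15083580e-01 -2.68433532e-04]
 [ 1.24018370e-03 -8.39873936e-04 -9.99998878e-01]]
```

View pics/c2.png

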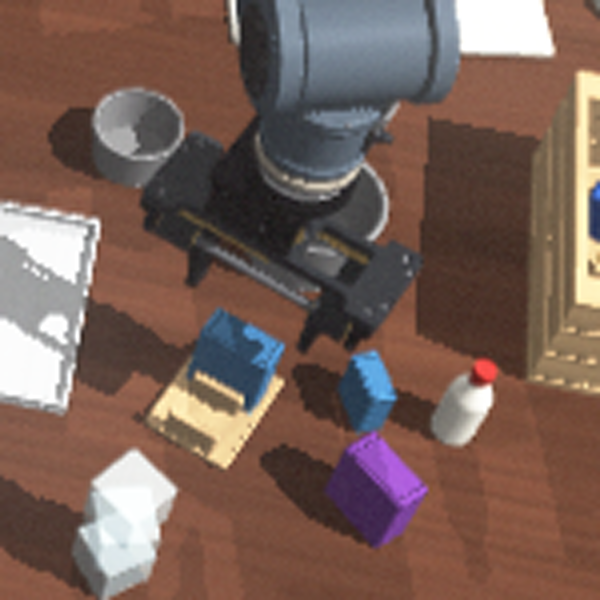

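The crop shows the fingers lined up to straddle the mould at (238,355), and the small blue one at (367,390) is clear. Descending and gripping.

```bash
python3 -m handwheel '[[0,0,-0.02,0,0,0],[0,0,-0.04,0,0,0],[0,0,-0.06,0,0,0],[0,0,-0.075,0,0,0],[0,0,-0.09,0,0,0],[0,0,-0.1,0,0,0],[0,0,-0.105,0,0,0],[0,0,-0.105,0,0,0]]' 
python3 -m handwheel '[[0,0,0,0,0,0],[0,0,0,0,0,0],[0,0,0,0,0,0],[0,0,0,0,0,0],[0,0,0,0,0,0],[0,0,0,0,0,0],[0,0,0,0,0,0],[0,0,0,0,0,0]]' -1
python3 -c "
from rig import bot;s=bot.read_state();print(s['joint_positions'],s['position'])"
```

```text
time_s: 3.45
position: [0.59, 0.3293, 0.0425]
tcp_rot: [[-0.915, 0.403, -0.0], [0.403, 0.915, -0.0], [0.0, -0.0, -1.0]]
force: [0.3, -0.2, -0.5]
opening: 1.001
grasp_force: 0.0
time_s: 4.12
position: [0.5909, 0.329, 0.0432]
tcp_rot: [[-0.915, 0.404, 0.001], [0.404, 0.915, 0.001], [-0.001, 0.001, -1.0]]
force: [-0.6, 0.1, 4.0]
opening: 0.69
grasp_force: 29.8
[ 1.96545232e+01  4.85598044e+01  8.15671710e+01  8.70427315e-03
  4.97927833e+01 -4.65177735e+01] [0.59093528 0.3289582  0.0432118 ]
```

```bash
python3 -m handwheel '[[0,0,0.015,0,0,0],[0,0,0.04,0,0,0],[0,0,0.07,0,0,0],[0,0,0.1,0,0,0],[0,0,0.13,0,0,0],[0,0,0.16,0,0,0],[0,0,0.18,0,0,0],[0,0,0.2,0,0,0]]' 
python3 -c "
from rig import bot;s=bot.read_state();print(s['joint_positions'],s['position'],s['opening'])"
python3 -m handwheel '[[0,-0.03,0.0,-0.02,-0.045,0],[0,-0.06,0,-0.04,-0.09,0],[0,-0.09,0,-0.06,-0.135,0],[0,-0.12,0,-0.08,-0.18,0],[0,-0.15,0,-0.1,-0.23,0],[0,-0.18,0,-0.1,-0.23,0],[0,-0.21,0,-0.1,-0.23,0],[0,-0.21,0,-0.1,-0.23,0]]' 
cat > fit.py <<'E'
E
python3 -c "
from rig import bot;s=bot.read_state();print(s['joint_positions'].tolist(),s['position'].tolist(),s['tcp_rot'].tolist(),s['opening'])"
```

```text
time_s: 4.78
position: [0.5899, 0.3285, 0.2448]
tcp_rot: [[-0.915, 0.404, 0.0], [0.404, 0.915, 0.0], [-0.0, 0.0, -1.0]]
force: [0.6, 0.1, -2.3]
opening: 0.688
grasp_force: 29.8
[ 1.96547298e+01  3.43697980e+01  7.44359042e+01 -3.41813307e-03
  7.11842369e+01 -4.65241489e+01] [0.58986949 0.32852872 0.24480239] 0.6882801784863446
time_s: 5.45
position: [0.588, 0.1142, 0.242]
tcp_rot: [[-0.802, 0.408, 0.436], [0.358, 0.913, -0.196], [-0.478, -0.002, -0.878]]
force: [0.2, 0.5, -1.3]
opening: 0.686
grasp_force: 29.8
[7.02445462644489, 23.634313822938243, 102.80738037359222, -28.134470030453095, 31.759121169536186, -37.65217876830124] [0.5880242653889173, 0.1141585366857572, 0.24204484780723406] [[-0.8022759483652178, 0.4081902087599304, 0.4355847290105731], [0.3578388832667353, 0.9128953211009603, -0.19640128903444093], [-0.4778123442284698, -0.001698877423070343, -0.8784602879575123]] 0.6864146489304687
```

```bash
cat > kin.py <<'E'
import numpy as np
from scipy.optimize import least_squares
from scipy.spatial.transform import Rotation as Ro
D=[([55.949,30.224,82.088,0,67.689,-10.227],[.252,.572,.248]),
([28.9787,31.0504,80.4668,0,68.4824,-37.178],[.4937,.40032,.24767]),
([19.7103,40.5928,79.069,0.016,60.4228,-46.515],[.5896,.32921,.14724]),
([19.6545,48.5598,81.5672,0,49.7928,-46.518],[.59093,.32896,.04321]),
([19.6547,34.3698,74.4359,0,71.1842,-46.524],[.58987,.32853,.2448]),
([7.02446,23.63431,102.80738,-28.13447,31.75912,-37.65218],[.58802,.11416,.24204])]
lim=np.array([[-176,-43,12.6,-81.5,0.5,-163],[176,126,139.9,261.5,151,163]])
def fk(q,P):
    a1,lat,h,L2,e,L3,w,d=P
    z=lambda a:Ro.from_euler('z',a,degrees=True); y=lambda a:Ro.from_euler('y',a,degrees=True)
    R1=z(q[0]);R2=R1*y(q[1]);R3=R2*y(q[2]);R5=R3*z(q[3])*y(q[4])
    return R1.apply([a1,lat,h])+R2.apply([0,0,L2])+R3.apply([e,0,L3])+R5.apply([0,w,d]),(R5*z(q[5]-90)).as_matrix()
def fitP(D=D):
    f=lambda P:np.concatenate([(fk(q,P)[0]-p)*1000 for q,p in D]+[(np.array(P)-P0)*1e-1])
    P0=np.array([0,.11,.35,.4,0,.4,0,.2]);return least_squares(f,P0)
def ik(p,R,P,seeds=None,n=60):
    best=[];rng=np.random.default_rng(0)
    for k in range(n):
        q0=rng.uniform(lim[0],lim[1]) if seeds is None or k>=len(seeds) else seeds[k]
        g=lambda q:np.concatenate([(fk(q,P)[0]-p)*1000,(fk(q,P)[1]-R).ravel()*300])
        r=least_squares(g,np.clip(q0,lim[0]+.01,lim[1]-.01),bounds=(lim[0],lim[1]))
        if r.cost<1 and not any(np.abs(r.x-b).max()<2 for b in best): best.append(r.x)
    return best
E
python3 - <<'E'
from kin import *
np.set_printoptions(precision=4,suppress=True)
r=fitP();print(r.x, r.fun[:18].reshape(-1,3)); print(fk(D[-1][0],r.x)[1])
P=r.x
# open-down pose, tool pitch 30 below horiz, heading hd; tool y horizontal, toolx points down side
for hd in (-40,-10,10,40,70,100):
    a=np.radians(30);h=np.radians(hd);hv=np.array([np.cos(h),np.sin(h),0])
    tz=hv*np.cos(a)-np.array([0,0,np.sin(a)]); tx=-hv*np.sin(a)-np.array([0,0,np.cos(a)]); R=np.stack([tx,np.cross(tz,tx),tz],1)
    for s in ik(np.array([.545,.11,.05]),R,P,n=25): print(hd,s)
E
```

```text
[-0.0005  0.1108  0.2746  0.5883  0.1141  0.392   0.0003  0.2808] [[ 0.3099 -0.2185 -0.332 ]
 [-0.058   0.0814  0.1274]
 [-0.0208  0.1063  0.0636]
 [-0.0108  0.0736 -0.0139]
 [-0.0326  0.1197  0.1315]
 [-0.0185 -0.0264  0.0235]]
[[ 0.8023 -0.4082  0.4356]
 [-0.3578 -0.9129 -0.1964]
 [ 0.4778  0.0017 -0.8785]]
-40 [ 22.2509  57.0868 115.1817 246.5604  56.6535 -98.1939]
-10 [  7.5965  62.3464 130.3807 195.9612  72.1907 -85.9887]
10 [ -8.1754  65.4139 134.6868 164.0394  79.2358 -96.2646]
40 [-25.1786  60.7265 127.4471 118.7342  63.6896 -98.2767]
70 [-27.8455  56.6868 110.9824  75.4754  62.4049 -76.1895]
100 [-23.0764  57.8319  92.7326  47.8286  78.2771 -65.1291]
```

```bash
sed -i 's/q\[5\]-90/q[5]+90/' kin.py; cat >> kin.py <<'E'
P=np.array([-0.0005,0.1108,0.2746,0.5883,0.1141,0.392,0.0003,0.2808])
def pose(hd,a,up=False):
    a=np.radians(a);h=np.radians(hd);hv=np.array([np.cos(h),np.sin(h),0]);z=np.array([0,0,1])
    tz=hv*np.cos(a)-z*np.sin(a); tx=-hv*np.sin(a)-z*np.cos(a)
    if up: tx=-tx
    return np.stack([tx,np.cross(tz,tx),tz],1)
E
python3 - <<'E'
from kin import *
np.set_printoptions(precision=1,suppress=True)
for a in(25,32,40):
  for hd in(-50,-70,-90,-110):
    for s in ik(np.array([.56,.13,.05]),pose(hd,a),P,n=20): print(a,hd,s)
E
```

```text
25 -70 [ 27.3  60.   92.3 -71.6  71.3  60.9]
25 -90 [ 25.1  62.3  79.9 -55.6  84.4  56.1]
25 -110 [ 21.1  65.1  68.8 -43.6  97.9  56.7]
32 -70 [ 25.7  56.8  93.8 -68.4  65.2  57.4]
32 -90 [ 23.8  59.2  82.1 -52.4  78.5  54.2]
32 -110 [ 20.2  61.9  71.6 -40.4  91.8  56.3]
40 -70 [ 23.5  53.5  95.2 -63.9  58.3  52.4]
40 -90 [ 21.9  55.8  84.5 -48.4  71.8  51.4]
40 -110 [ 18.7  58.4  75.  -36.9  84.6  55.3]
```

```bash
cat >> kin.py <<'E'
def go(p,R):
    from rig import bot
    s=bot.read_state();rv=(Ro.from_matrix(R)*Ro.from_matrix(s['tcp_rot']).inv()).as_rotvec()
    print('shift',np.round(np.array(p)-s['position'],4),'turn/2',np.round(rv/2,4),'deg',round(np.degrees(np.linalg.norm(rv)),1))
E
python3 - <<'E'
from kin import *
go([.557,.115,.10],pose(-90,30))
E
```

```text
shift [-0.031   0.0008 -0.142 ] turn/2 [-0.2428 -0.1584 -0.5598] deg 72.2
```

```bash
python3 -m handwheel '[[-0.003,0,0,-0.020,-0.013,-0.047],[-0.006,0,-0.005,-0.04,-0.026,-0.093],[-0.009,0,-0.01,-0.061,-0.04,-0.14],[-0.012,0,-0.015,-0.081,-0.053,-0.187],[-0.015,0,-0.02,-0.101,-0.066,-0.233],[-0.018,0,-0.025,-0.121,-0.079,-0.28],[-0.02,0,-0.03,-0.142,-0.092,-0.327],[-0.02,0,-0.04,-0.162,-0.106,-0.373]]' 
python3 -m handwheel '[[-0.003,0,-0.01,-0.020,-0.013,-0.047],[-0.006,0,-0.02,-0.04,-0.026,-0.093],[-0.009,0,-0.04,-0.061,-0.04,-0.14],[-0.01,0,-0.06,-0.081,-0.053,-0.187],[-0.01,0,-0.08,-0.081,-0.053,-0.187],[-0.01,0,-0.095,-0.081,-0.053,-0.187],[-0.01,0,-0.1,-0.081,-0.053,-0.187],[-0.01,0,-0.1,-0.081,-0.053,-0.187]]' 
python3 - <<'E'
from kin import *
from h import *
go([.557,.115,.06],pose(-90,30))
p,d=cap('scene');c=p[130:280,230:430];cv2.imwrite('pics/c3.png',cv2.resize(c,None,fx=4,fy=4,interpolation=cv2.INTER_CUBIC))
E
```

```text
time_s: 6.12
position: [0.57, 0.12, 0.2033]
tcp_rot: [[-0.288, 0.925, 0.247], [0.575, 0.373, -0.728], [-0.766, -0.068, -0.639]]
force: [0.0, -0.1, -1.6]
opening: 0.689
grasp_force: 29.8
time_s: 6.78
position: [0.5595, 0.1186, 0.1015]
tcp_rot: [[-0.004, 1.0, 0.005], [0.496, 0.006, -0.869], [-0.869, -0.001, -0.496]]
force: [-0.5, -0.2, -1.6]
opening: 0.695
grasp_force: 29.8
shift [-0.0025 -0.0036 -0.0415] turn/2 [ 0.0026 -0.0005 -0.0032] deg 0.5
```

View pics/c3.png

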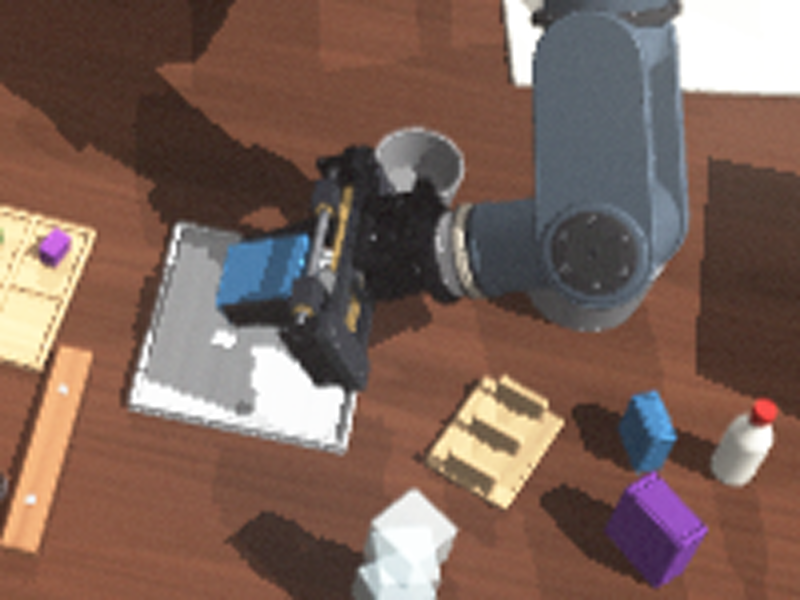

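The picture shows the mould held open side down above the tray at (265,275), and the stand is now empty at (495,440). Starting with a few taps.

```bash
python3 -m handwheel '[[0,-0.01,-0.02,0,0,0],[0,-0.01,-0.035,0,0,0],[0,-0.01,-0.035,0,0,0],[0,-0.01,-0.07,0,0,0],[0,-0.01,-0.04,0,0,0],[0,-0.01,-0.035,0,0,0],[0,-0.01,-0.035,0,0,0],[0,-0.01,-0.035,0,0,0]]'
python3 - <<'E'
from h import *
from kin import *
s=bot.read_state();print(s['position'],s['force'],s['opening'])
p,d=cap('scene');c=p[160:260,255:355];cv2.imwrite('pics/c4.png',cv2.resize(c,None,fx=5,fy=5,interpolation=cv2.INTER_CUBIC))
for n in('scene',): print(models.spot_in('crayon_center',n)[:2])
E
```

```text
time_s: 7.5
position: [0.5621, 0.1096, 0.0709]
tcp_rot: [[0.004, 1.0, 0.01], [0.499, 0.007, -0.867], [-0.867, 0.008, -0.498]]
force: [0.1, 0.2, -1.9]
opening: 0.686
grasp_force: 30.0
[0.56212803 0.10964692 0.07090971] [ 0.06873554  0.19510002 -1.94911963] 0.686340815256187
[]
```

```bash
python3 -m handwheel '[[0,0,0,0,0,0],[0,0,-0.01,0,0,0],[0,0,-0.015,0,0,0],[0,0,-0.02,0,0,0],[0,0,-0.025,0,0,0],[0,0,-0.03,0,0,0],[0,0,-0.033,0,0,0],[0,0,-0.035,0,0,0]]'
python3 -m handwheel '[[0,0,0.005,0,0,0],[0,0,0.025,0,0,0],[0,0,0.025,0,0,0],[0,0,0.025,0,0,0],[0,0,0.025,0,0,0],[0,0,0.025,0,0,0],[0,0,-0.01,0,0,0],[0,0,-0.01,0,0,0]]'
```

```text
time_s: 8.27
position: [0.56, 0.1043, 0.0426]
tcp_rot: [[-0.004, 1.0, 0.004], [0.472, 0.005, -0.882], [-0.882, -0.001, -0.472]]
force: [-2.6, -3.3, 35.3]
opening: 0.694
grasp_force: 30.2
time_s: 8.93
position: [0.56, 0.1014, 0.0364]
tcp_rot: [[-0.008, 1.0, 0.005], [0.454, 0.008, -0.891], [-0.891, -0.005, -0.454]]
force: [-1.4, -10.3, 44.7]
opening: 0.686
grasp_force: 40.5
```

```bash
python3 -m handwheel '[[0,0,0.02,0,0,0],[0,0,0.04,0,0,0],[0,0,0.06,0,0,0],[0,0,0.08,0,0,0],[0,0,0.09,0,0,0],[0,0,0.09,0,0,0],[0,0,0.09,0,0,0],[0,0,0.09,0,0,0]]'
python3 - <<'E'
from h import *
from kin import *
s=bot.read_state();print(s['position'],s['force'],s['tcp_rot'])
p,d=cap('scene');c=p[150:270,255:375]
t,dt=cap('top');e=t[120:220,170:270]
cv2.imwrite('pics/c5.png',np.hstack([cv2.resize(c,(400,400),interpolation=cv2.INTER_CUBIC),cv2.resize(e,(400,400),interpolation=cv2.INTER_CUBIC)]))
for n,q,dd in(('scene',p,d),('top',t,dt)):
    Q=cloud(n,dd);h=cv2.cvtColor(q,cv2.COLOR_BGR2HSV);m=(abs(h[...,0].astype(int)-108)<14)&(h[...,1]>120)&(Q[...,2]>.03)&(Q[...,2]<.25)&(Q[...,0]>.48)&(Q[...,0]<.66)&(Q[...,1]>0)&(Q[...,1]<.22)
    X=Q[m]; c=X.mean(0);u,sv,v=np.linalg.svd(X-c);print(n,m.sum(),c,v[2],X.min(0),X.max(0))
    rel=(X-s['position'])@s['tcp_rot'];print('tool frame',np.percentile(rel,[3,50,97],axis=0), np.linalg.svd(rel-rel.mean(0))[2][2])
E
```

```text
time_s: 9.6
position: [0.5598, 0.1086, 0.111]
tcp_rot: [[-0.004, 1.0, 0.005], [0.496, 0.006, -0.868], [-0.868, -0.0, -0.496]]
force: [0.3, 0.8, -2.3]
opening: 0.692
grasp_force: 29.7
[0.55983901 0.10862919 0.11103587] [ 0.31477842  0.75498    -2.29168041] [[-3.54051293e-03  9.99979961e-01  5.24815994e-03]
 [ 4.96266165e-01  6.31334008e-03 -8.68147473e-01]
 [-8.68163209e-01 -4.69203144e-04 -4.96278573e-01]]
scene 304 [0.56036825 0.10438501 0.12951813] [ 0.01752174 -0.37464829  0.92700143] [0.52208718 0.07227244 0.1098123 ] [0.59169646 0.13821014 0.14752977]
tool frame [[-0.02408291 -0.02761036 -0.03858764]
 [-0.0180467   0.00048344 -0.00523559]
 [-0.01207725  0.02987794  0.02577959]] [-0.99077584  0.01472115 -0.13470902]
top 435 [0.55947604 0.10646168 0.13078825] [ 0.02596632 -0.35797682  0.93336935] [0.52925487 0.07302859 0.10731116] [0.59339868 0.21876918 0.20723454]
tool frame [[-0.02759345 -0.02877786 -0.03931859]
 [-0.01861823 -0.00040676 -0.00711714]
 [-0.00678412  0.02896249  0.02541024]] [-0.98806065  0.02326783 -0.15229827]
```

View pics/c5.png

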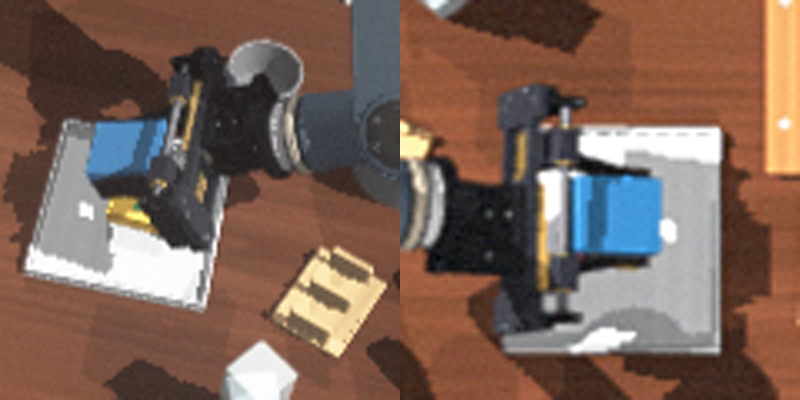

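Left crop: the yellow cake is out and lies on the tray at (125,213). I'll set the mould down on free bench for now, open side up, so the cake can go in the pot first as ordered.

```bash
python3 - <<'E'
from h import *
from kin import *
np.set_printoptions(precision=3,suppress=True)
for pt in([.44,-.18,.05],[.42,.0,.05]):
  for hd in (60,90,120):
    for s in ik(np.array(pt),pose(hd,30,True),P,n=16): print(pt,hd,s)
for hd in(-90,): 
  for s in ik(np.array([.44,-.15,.22]),pose(-90,90),P,n=16): print('down',s)
go([.44,-.15,.22],pose(-90,90)); 
print('then',Ro.from_matrix(pose(90,30,True)@pose(-90,90).T).as_rotvec()/2)
E
```

```text
[0.44, -0.18, 0.05] 60 [-63.537  56.582 107.077  50.276  69.807 -75.53 ]
[0.44, -0.18, 0.05] 90 [-54.365  58.064  91.326  30.389  85.876 -72.696]
[0.44, -0.18, 0.05] 120 [-44.166  60.482  79.682  13.827  98.614 -79.818]
[0.42, 0.0, 0.05] 60 [-52.888  60.484 126.931  71.337  57.365 -98.116]
[0.42, 0.0, 0.05] 90 [-43.295  56.629 109.746  42.208  69.755 -79.471]
[0.42, 0.0, 0.05] 120 [-32.269  57.392  95.765  23.892  84.262 -77.809]
down [-32.652  20.4   106.173  -0.     53.427 -32.652]
shift [-0.12  -0.259  0.109] turn/2 [ 0.526  0.001 -0.003] deg 60.3
then [ 0.524  0.    -0.   ]
```

```bash
python3 -m handwheel '[[-0.01,-0.02,0.03,0.05,0,0],[-0.02,-0.045,0.06,0.11,0,0],[-0.04,-0.08,0.08,0.17,0,0],[-0.06,-0.115,0.1,0.23,0,0],[-0.08,-0.15,0.11,0.29,0,0],[-0.1,-0.185,0.11,0.35,0,0],[-0.12,-0.22,0.11,0.41,0,0],[-0.13,-0.25,0.11,0.47,0,0]]' 
python3 -m handwheel '[[-0.01,-0.02,0,0.05,0,0],[-0.02,-0.04,0,0.1,0,0],[-0.02,-0.06,0,0.16,0,0],[-0.02,-0.06,-0.01,0.22,0,0],[-0.02,-0.06,-0.02,0.28,0,0],[-0.02,-0.06,-0.03,0.34,0,0],[-0.02,-0.06,-0.04,0.4,0,0],[-0.02,-0.06,-0.05,0.46,0,0]]' 
python3 - <<'E'
from h import *
from kin import *
s=bot.read_state();print(s['joint_positions'])
go([.41,-.20,.08],pose(90,30,True))
E
```

```text
time_s: 10.37
position: [0.4385, -0.1168, 0.2219]
tcp_rot: [[-0.002, 1.0, -0.005], [0.98, 0.001, -0.197], [-0.197, -0.005, -0.98]]
force: [-0.2, 0.6, -2.0]
opening: 0.691
grasp_force: 29.7
time_s: 11.03
position: [0.4206, -0.1768, 0.171]
tcp_rot: [[-0.002, 1.0, -0.003], [0.75, 0.004, 0.662], [0.662, -0.001, -0.75]]
force: [0.3, 1.0, -1.2]
opening: 0.689
grasp_force: 29.7
[-52.19818162  37.18367219  98.93103992  24.15901679  79.82918709
 -64.52669098]
shift [-0.0106 -0.0232 -0.091 ] turn/2 [ 1.621e-01 -1.000e-04 -2.100e-03] deg 18.6
```

```bash
python3 -m handwheel '[[-0.005,-0.005,-0.02,0.05,0,0],[-0.01,-0.01,-0.04,0.1,0,0],[-0.01,-0.02,-0.06,0.16,0,0],[-0.01,-0.023,-0.08,0.162,0,0],[-0.01,-0.023,-0.1,0.162,0,0],[-0.01,-0.023,-0.115,0.162,0,0],[-0.01,-0.023,-0.12,0.162,0,0],[-0.01,-0.023,-0.12,0.162,0,0]]' 
python3 -m handwheel '[[0,0,-0.002,0,0,0],[0,0,-0.005,0,0,0],[0,0,-0.007,0,0,0],[0,0,-0.009,0,0,0],[0,0,-0.011,0,0,0],[0,0,-0.013,0,0,0],[0,0,-0.014,0,0,0],[0,0,-0.014,0,0,0]]' 
```

```text
time_s: 11.7
position: [0.4102, -0.1983, 0.05]
tcp_rot: [[-0.001, 1.0, -0.006], [0.502, 0.005, 0.865], [0.865, -0.002, -0.502]]
force: [-0.2, -0.1, -0.3]
opening: 0.694
grasp_force: 29.7
time_s: 12.37
position: [0.4108, -0.1988, 0.0375]
tcp_rot: [[-0.003, 1.0, -0.004], [0.505, 0.005, 0.863], [0.863, 0.0, -0.505]]
force: [-0.1, 0.6, -1.4]
opening: 0.691
grasp_force: 29.7
```

```bash
python3 -m handwheel '[[0,0,-0.001,0,0,0],[0,0,-0.002,0,0,0],[0,0,-0.003,0,0,0],[0,0,-0.004,0,0,0],[0,0,-0.005,0,0,0],[0,0,-0.005,0,0,0],[0,0,-0.005,0,0,0],[0,0,-0.005,0,0,0]]'
python3 - <<'E'
from h import *
p,d=cap('scene');c=p[130:230,165:265];cv2.imwrite('pics/c6.png',cv2.resize(c,(600,600),interpolation=cv2.INTER_CUBIC))
E
```

```text
time_s: 13.03
position: [0.4108, -0.1989, 0.035]
tcp_rot: [[-0.003, 1.0, -0.003], [0.501, 0.004, 0.866], [0.866, 0.001, -0.501]]
force: [-1.0, -3.9, 10.0]
opening: 0.69
grasp_force: 29.6
```

View pics/c6.png

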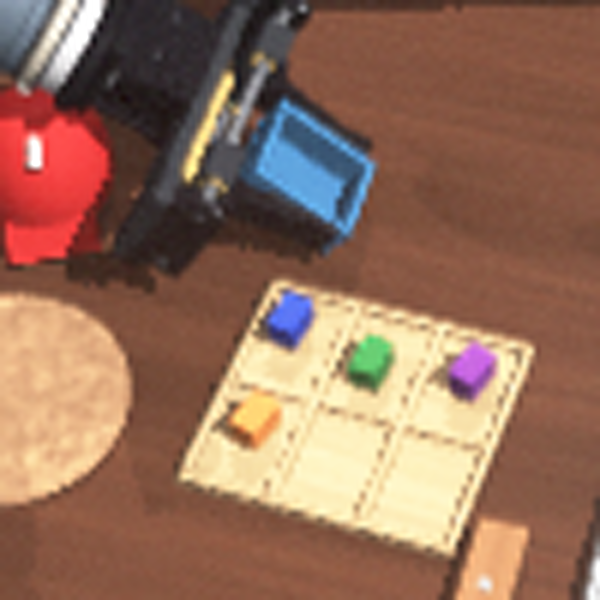

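The picture shows the empty mould at (310,170), open side up with its edge on the bench, and four stubs in the sorter. Releasing and backing off.

```bash
python3 -m handwheel '[[0,0,0,0,0,0],[0,0,0,0,0,0],[0,0,0,0,0,0],[0,0,0,0,0,0],[0,0,0,0,0,0],[0,0,0,0,0,0],[0,0,0,0,0,0],[0,0,0,0,0,0]]' 1
python3 -m handwheel '[[0,-0.01,0.01,0,0,0],[0,-0.02,0.025,0,0,0],[0,-0.03,0.045,0,0,0],[0,-0.04,0.075,0,0,0],[0,-0.04,0.115,-0.03,0,0],[0,-0.02,0.15,-0.09,0,0],[0,0.02,0.18,-0.15,0,0],[0,0.06,0.19,-0.21,0,0]]'
python3 - <<'E'
from h import *
from kin import *
p,d=cap('top');s,e=cap('scene')
for n,q,dd in(('top',p,d),('scene',s,e)):
    Q=cloud(n,dd);h=cv2.cvtColor(q,cv2.COLOR_BGR2HSV);H=h[...,0].astype(int);S=h[...,1];ok=dd>0
    bx=lambda x0,x1,y0,y1:ok&(Q[...,0]>x0)&(Q[...,0]<x1)&(Q[...,1]>y0)&(Q[...,1]<y1)
    m=bx(.45,.67,.015,.2)&(H>18)&(H<38)&(S>110); print(n,'cake',rect(Q,m), 'high',rect(Q,m&(Q[...,2]>.018)))
    m=bx(.33,.475,-.3,-.1)&(abs(H-108)<14)&(S>120)&(Q[...,2]<.06); print('mould',rect(Q,m))
print(models.tip_of('crayon_center','top')[:2],bot.read_state()['joint_positions'])
cv2.imwrite('pics/c7.png',np.hstack([cv2.resize(p[130:230,190:340],(600,400),interpolation=cv2.INTER_CUBIC)]))
E
```

```text
time_s: 13.75
position: [0.4108, -0.1988, 0.0325]
tcp_rot: [[-0.003, 1.0, -0.004], [0.504, 0.005, 0.863], [0.863, 0.0, -0.504]]
force: [0.3, -0.4, -0.0]
opening: 1.0
grasp_force: 0.0
time_s: 14.42
position: [0.4124, -0.1483, 0.2226]
tcp_rot: [[-0.003, 1.0, 0.004], [0.819, -0.0, 0.574], [0.574, 0.004, -0.819]]
force: [1.7, 0.8, 0.5]
opening: 1.003
grasp_force: 0.0
top cake (array([548.4, 122.2]), array([57.1, 42.9]), 86.3, 182, 'z', array([0.017, 0.024, 0.032])) high (array([548.4, 121.4]), array([55.4, 42.6]), 86.3, 170, 'z', array([0.019, 0.025, 0.032]))
mould (array([ 411.5, -200.5]), array([59.1, 16.7]), 10.6, 34, 'z', array([0.   , 0.006, 0.036]))
scene cake (array([549.5, 121.9]), array([54.8, 47.4]), 88.2, 136, 'z', array([0.015, 0.024, 0.028])) high (array([550.7, 121.8]), array([54.7, 45.3]), 88.7, 117, 'z', array([0.02 , 0.024, 0.028]))
mould (array([ 414.2, -220.9]), array([62.8, 74.2]), 0.5, 248, 'z', array([0.002, 0.018, 0.033]))
[{'position': [221.2, 180.0], 'conf': 0.62}] [-49.02005653  28.0589505  102.57227177  22.5862811   78.81629706
 -59.9399878 ]
```

View pics/c7.png

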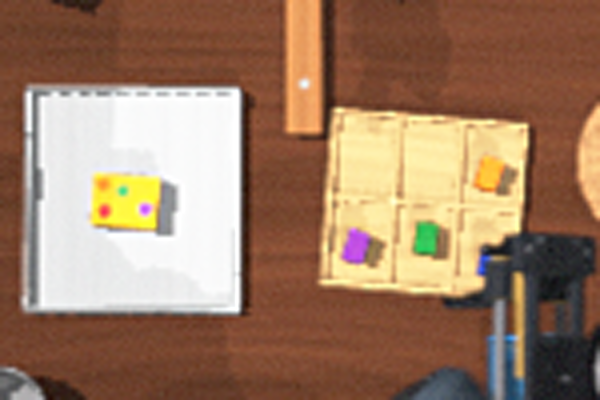

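The crop shows the cake flat on the tray at (127,200) with its long side along y. The four stubs are in place. Going for the cake across its 44 mm width.

```bash
python3 -m handwheel '[[0.015,0.03,0,-0.04,0,0],[0.03,0.06,0,-0.08,0,0],[0.045,0.095,0,-0.12,0,0],[0.065,0.13,0,-0.16,0,0],[0.08,0.165,0,-0.2,0,0],[0.1,0.2,-0.01,-0.24,0,0],[0.12,0.24,-0.03,-0.28,0,0],[0.137,0.27,-0.05,-0.305,0,0]]'
python3 -m handwheel '[[0,0,-0.03,0,0,0],[0,0,-0.06,0,0,0],[0,0,-0.085,0,0,0],[0,0,-0.105,0,0,0],[0,0,-0.105,0,0,0],[0,0,-0.105,0,0,0],[0,0,-0.105,0,0,0],[0,0,-0.105,0,0,0]]'
python3 - <<'E'
from kin import *
go([.549,.121,.031],pose(-90,90))
E
```

```text
time_s: 15.23
position: [0.5476, 0.122, 0.1727]
tcp_rot: [[-0.003, 1.0, -0.001], [1.0, 0.003, 0.009], [0.009, -0.001, -1.0]]
force: [0.3, -1.1, -0.4]
opening: 0.996
grasp_force: 0.0
time_s: 15.9
position: [0.5468, 0.1195, 0.069]
tcp_rot: [[-0.002, 1.0, -0.002], [1.0, 0.002, 0.012], [0.012, -0.002, -1.0]]
force: [0.9, -0.4, 0.4]
opening: 0.999
grasp_force: 0.0
shift [ 0.0022  0.0015 -0.038 ] turn/2 [-0.006  -0.0008 -0.0011] deg 0.7
```

```bash
python3 -m handwheel '[[0.002,0.001,-0.01,-0.006,0,0],[0.002,0.001,-0.02,-0.006,0,0],[0.002,0.001,-0.03,-0.006,0,0],[0.002,0.001,-0.036,-0.006,0,0],[0.002,0.001,-0.038,-0.006,0,0],[0.002,0.001,-0.038,-0.006,0,0],[0.002,0.001,-0.038,-0.006,0,0],[0.002,0.001,-0.038,-0.006,0,0]]'
python3 -m handwheel '[[0,0,0,0,0,0],[0,0,0,0,0,0],[0,0,0,0,0,0],[0,0,0,0,0,0],[0,0,0,0,0,0],[0,0,0,0,0,0],[0,0,0,0,0,0],[0,0,0,0,0,0]]' -1
python3 -m handwheel '[[0,0,0.01,0,0,0],[0,0,0.025,0,0,0],[0,0,0.045,0,0,0],[0,0,0.065,0,0,0],[0,0,0.09,0,0,0],[0,0,0.115,0,0,0],[0,0,0.135,0,0,0],[0,0,0.15,0,0,0]]'
python3 - <<'E'
from kin import *
go([.433,.376,.14],pose(-90,90))
E
```

```text
time_s: 16.57
position: [0.5468, 0.1211, 0.0297]
tcp_rot: [[-0.003, 1.0, -0.006], [1.0, 0.003, -0.0], [-0.0, -0.006, -1.0]]
force: [-1.6, -0.2, 2.2]
opening: 1.0
grasp_force: 0.8
time_s: 17.23
position: [0.5475, 0.121, 0.03]
tcp_rot: [[-0.003, 1.0, -0.004], [1.0, 0.003, -0.0], [-0.0, -0.004, -1.0]]
force: [-0.5, 0.4, -0.3]
opening: 0.504
grasp_force: 29.5
time_s: 17.9
position: [0.548, 0.1211, 0.1828]
tcp_rot: [[-0.003, 1.0, -0.001], [1.0, 0.003, -0.0], [0.0, -0.001, -1.0]]
force: [0.9, 0.3, -0.4]
opening: 0.506
grasp_force: 29.5
shift [-0.115   0.2549 -0.0428] turn/2 [ 0.     -0.0005 -0.0015] deg 0.2
```

```bash
python3 -m handwheel '[[-0.008,0.018,0,0,0,0],[-0.02,0.045,0,0,0,0],[-0.035,0.075,0,0,0,0],[-0.05,0.11,0,0,0,0],[-0.065,0.145,0,0,0,0],[-0.08,0.18,0,0,0,0],[-0.095,0.21,0,0,0,0],[-0.107,0.235,0,0,0,0]]'
python3 -m handwheel '[[-0.005,0.012,0,0,0,0],[-0.008,0.02,-0.01,0,0,0],[-0.008,0.02,-0.035,0,0,0],[-0.008,0.02,-0.065,0,0,0],[-0.008,0.02,-0.095,0,0,0],[-0.008,0.02,-0.12,0,0,0],[-0.008,0.02,-0.133,0,0,0],[-0.008,0.02,-0.135,0,0,0]]'
python3 -m handwheel '[[0,0,0,0,0,0],[0,0,0,0,0,0],[0,0,0,0,0,0],[0,0,0,0,0,0],[0,0,0,0,0,0],[0,0,0,0,0,0],[0,0,0,0,0,0],[0,0,0,0,0,0]]' 0.25
python3 -m handwheel '[[0,0,0.01,0,0,0],[0,0,0.03,0,0,0],[0,0,0.06,0,0,0],[0,0,0.09,0,0,0],[0,0,0.12,0,0,0],[0.01,-0.03,0.14,0,0,0],[0.02,-0.06,0.15,0,0,0],[0.02,-0.1,0.15,0,0,0]]'
python3 - <<'E'
from h import *
from kin import *
print(bot.read_state()['position'])
p,d=cap('top');s,e=cap('scene')
for n,q,dd in(('top',p,d),('scene',s,e)):
    Q=cloud(n,dd);h=cv2.cvtColor(q,cv2.COLOR_BGR2HSV);H=h[...,0].astype(int);S=h[...,1];ok=dd>0
    bx=lambda x0,x1,y0,y1:ok&(Q[...,0]>x0)&(Q[...,0]<x1)&(Q[...,1]>y0)&(Q[...,1]<y1)
    m=bx(.36,.52,.28,.48)&(H>18)&(H<38)&(S>110)
    if m.sum()>3: print(n,'cake',rect(Q,m))
    m=bx(.33,.475,-.3,-.1)&(abs(H-108)<14)&(S>120); print('mould',rect(Q,m), rect(Q,m&(Q[...,2]>.022)))
cv2.imwrite('pics/c8.png',np.hstack([cv2.resize(p[160:260,95:345],(750,300),interpolation=cv2.INTER_CUBIC)]))
E
```

```text
time_s: 18.57
position: [0.4387, 0.358, 0.1807]
tcp_rot: [[-0.004, 1.0, -0.004], [1.0, 0.004, 0.0], [0.0, -0.004, -1.0]]
force: [0.4, -0.6, -0.2]
opening: 0.505
grasp_force: 29.5
time_s: 19.23
position: [0.4313, 0.3736, 0.0416]
tcp_rot: [[-0.001, 1.0, -0.01], [1.0, 0.001, -0.004], [-0.004, -0.01, -1.0]]
force: [-0.3, -0.1, -0.8]
opening: 0.509
grasp_force: 29.5
time_s: 19.9
position: [0.4326, 0.3761, 0.0453]
tcp_rot: [[-0.003, 1.0, -0.004], [1.0, 0.003, 0.0], [0.0, -0.004, -1.0]]
force: [-0.4, -1.8, 0.1]
opening: 0.625
grasp_force: 0.0
time_s: 20.57
position: [0.4566, 0.2773, 0.1991]
tcp_rot: [[-0.005, 1.0, 0.007], [1.0, 0.005, 0.004], [0.004, 0.007, -1.0]]
force: [2.0, -0.3, 0.1]
opening: 0.623
grasp_force: 0.0
[0.4566222  0.27734736 0.19906752]
mould (array([ 411.1, -222.5]), array([57. , 70.7]), 0.9, 384, 'z', array([-0.001,  0.008,  0.034])) (array([ 411.1, -222.5]), array([56.4, 70.7]), 1.0, 122, 'z', array([0.026, 0.031, 0.036]))
scene cake (array([419. , 379.3]), array([56.7, 50.9]), 71.7, 91, 'z', array([0.021, 0.026, 0.029]))
mould (array([ 413. , -220.7]), array([64.2, 72.4]), 0.6, 235, 'z', array([0.002, 0.019, 0.033])) (array([ 412.9, -220.7]), array([64.2, 72.5]), 0.4, 105, 'z', array([0.024, 0.03 , 0.034]))
```

View pics/c8.png

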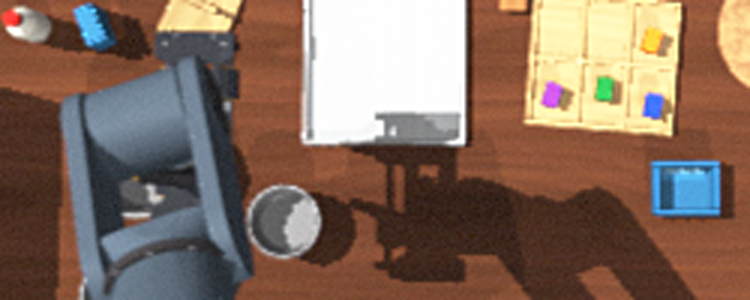

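The cake lies flat in the pot: the scene depth shows its top at 26 mm at (0.419,0.379). The mould sits flat at crop (686,188), open side up and empty. Now to pick it up for the mat.

```bash
python3 -m handwheel '[[0,-0.03,0,0,0,0],[-0.005,-0.07,0,0,0,0],[-0.01,-0.11,0,0,0,0],[-0.015,-0.15,0,0,0,0],[-0.02,-0.19,0,0,0,0],[-0.025,-0.23,0,0,0,0],[-0.03,-0.27,0,0,0,0],[-0.035,-0.31,0,0,0,0]]' 0.75
python3 -m handwheel '[[-0.002,-0.04,0,0,0,0],[-0.005,-0.08,0,0,0,0],[-0.008,-0.12,0,0,0,0],[-0.01,-0.16,0,0,0,0],[-0.01,-0.19,-0.02,0,0,0],[-0.01,-0.197,-0.05,0,0,0],[-0.01,-0.197,-0.08,0,0,0],[-0.01,-0.197,-0.1,0,0,0]]'
python3 -m handwheel '[[0,0,0,0,0,0],[0,0,0,0,0,0],[0,0,0,0,0,0],[0,0,0,0,0,0],[0,0,0,0,0,0],[0,0,0,0,0,0],[0,0,0,0,0,0],[0,0,0,0,0,0]]'
python3 - <<'E'
from kin import *
go([.412,-.23,.031],pose(-90,90))
E
```

```text
time_s: 21.33
position: [0.417, -0.0352, 0.1954]
tcp_rot: [[-0.003, 1.0, -0.003], [1.0, 0.003, 0.0], [0.0, -0.003, -1.0]]
force: [0.1, -0.1, -0.3]
opening: 0.865
grasp_force: 0.0
time_s: 22.0
position: [0.4072, -0.2315, 0.0934]
tcp_rot: [[-0.001, 1.0, -0.005], [1.0, 0.001, 0.001], [0.001, -0.005, -1.0]]
force: [0.0, 0.3, 0.4]
opening: 0.878
grasp_force: 0.0
time_s: 22.67
position: [0.4077, -0.2311, 0.0955]
tcp_rot: [[-0.003, 1.0, -0.003], [1.0, 0.003, -0.001], [-0.001, -0.003, -1.0]]
force: [0.1, 0.2, 0.3]
opening: 0.877
grasp_force: 0.0
shift [ 0.0043  0.0011 -0.0645] turn/2 [ 0.0004 -0.0016 -0.0015] deg 0.3
```

```bash
python3 -m handwheel '[[0.004,0.001,-0.015,0,0,0],[0.004,0.001,-0.03,0,0,0],[0.004,0.001,-0.045,0,0,0],[0.004,0.001,-0.055,0,0,0],[0.004,0.001,-0.062,0,0,0],[0.004,0.001,-0.064,0,0,0],[0.004,0.001,-0.064,0,0,0],[0.004,0.001,-0.064,0,0,0]]'
python3 -m handwheel '[[0,0,0,0,0,0],[0,0,0,0,0,0],[0,0,0,0,0,0],[0,0,0,0,0,0],[0,0,0,0,0,0],[0,0,0,0,0,0],[0,0,0,0,0,0],[0,0,0,0,0,0]]' -1
python3 -m handwheel '[[0,0,0.01,0,0,0],[0,0,0.03,0,0,0],[0,0,0.06,0,0,0],[0,0,0.09,0,0,0],[0,0,0.11,0,0,0],[0.02,-0.01,0.12,0,0,0],[0.05,-0.025,0.12,0,0,0],[0.08,-0.045,0.12,0,0,0]]'
python3 -m handwheel '[[0.03,-0.018,0,0,0,0],[0.06,-0.036,0,0,0,0],[0.08,-0.05,0,0,0,0],[0.092,-0.057,-0.01,0,0,0],[0.093,-0.057,-0.03,0,0,0],[0.093,-0.057,-0.06,0,0,0],[0.093,-0.057,-0.085,0,0,0],[0.093,-0.057,-0.095,0,0,0]]'
python3 - <<'E'
from kin import *
go([.585,-.331,.037],pose(-90,90))
E
```

```text
time_s: 23.33
position: [0.4116, -0.2301, 0.0313]
tcp_rot: [[-0.003, 1.0, -0.004], [1.0, 0.003, -0.0], [-0.0, -0.004, -1.0]]
force: [0.5, -0.1, -0.7]
opening: 0.875
grasp_force: 0.0
time_s: 24.0
position: [0.4117, -0.2302, 0.0314]
tcp_rot: [[-0.003, 1.0, -0.003], [1.0, 0.003, -0.001], [-0.001, -0.003, -1.0]]
force: [-0.6, 0.4, 6.6]
opening: 0.685
grasp_force: 29.9
time_s: 24.67
position: [0.4915, -0.274, 0.1526]
tcp_rot: [[-0.003, 1.0, -0.004], [1.0, 0.003, 0.0], [0.001, -0.004, -1.0]]
force: [0.8, -0.9, -1.8]
opening: 0.689
grasp_force: 29.9
time_s: 25.33
position: [0.5818, -0.3299, 0.052]
tcp_rot: [[-0.003, 1.0, -0.011], [1.0, 0.003, 0.005], [0.005, -0.011, -1.0]]
force: [-0.2, 0.7, -1.6]
opening: 0.689
grasp_force: 29.9
shift [ 0.0032 -0.0011 -0.015 ] turn/2 [-0.0026 -0.0053 -0.0014] deg 0.7
```

```bash
python3 -m handwheel '[[0,0,-0.004,0,0,0],[0,0,-0.008,0,0,0],[0,0,-0.011,0,0,0],[0,0,-0.014,0,0,0],[0,0,-0.016,0,0,0],[0,0,-0.018,0,0,0],[0,0,-0.019,0,0,0],[0,0,-0.019,0,0,0]]'
```

```text
time_s: 26.0
position: [0.5847, -0.3322, 0.0375]
tcp_rot: [[-0.003, 1.0, -0.003], [1.0, 0.003, -0.001], [-0.001, -0.003, -1.0]]
force: [0.2, -0.3, -1.0]
opening: 0.688
grasp_force: 29.9
```

```bash
python3 -m handwheel '[[0,0,0,0,0,0],[0,0,0,0,0,0],[0,0,0,0,0,0],[0,0,0,0,0,0],[0,0,0,0,0,0],[0,0,0,0,0,0],[0,0,0,0,0,0],[0,0,0,0,0,0]]'
```

```text
time_s: 26.67
position: [0.5847, -0.3322, 0.0375]
tcp_rot: [[-0.003, 1.0, -0.003], [1.0, 0.003, -0.001], [-0.001, -0.003, -1.0]]
force: [-1.0, 0.1, 4.9]
opening: 0.688
grasp_force: 29.9
```

```bash
python3 -m handwheel '[[0,0,0,0,0,0],[0,0,0,0,0,0],[0,0,0,0,0,0],[0,0,0,0,0,0],[0,0,0,0,0,0],[0,0,0,0,0,0],[0,0,0,0,0,0],[0,0,0,0,0,0]]' 0.75
python3 -m handwheel '[[0,0,0.01,0,0,0],[0,0,0.03,0,0,0],[0,0,0.06,0,0,0],[0,0,0.09,0,0,0],[-0.03,0,0.12,0,0,0],[-0.07,0,0.15,0,0,0],[-0.11,0,0.18,0,0,0],[-0.15,0,0.2,0,0,0]]'
cat > meas.py <<'E'
from h import *
from scipy.optimize import minimize
import sys
RNG={'green':(45,85),'blue':(112,128),'purple':(129,160),'orange':(5,18)}
def masks(n,p,box):
    h=cv2.cvtColor(cv2.resize(p,None,fx=4,fy=4,interpolation=cv2.INTER_CUBIC),cv2.COLOR_BGR2HSV);return h
def boxpix(n,x,y,z,a,dim):
    a=np.radians(a);c,s=np.cos(a),np.sin(a)
    o=np.array([[i*dim[0]/2,j*dim[1]/2,k*dim[2]/2] for i in(-1,1) for j in(-1,1) for k in(-1,1)])
    X=o@np.array([[c,s,0],[-s,c,0],[0,0,1]])+[x,y,z]
    u=np.array([pix(n,q) for q in X]);return ((u+.5)*4-.5)
def fitbox(ims,rng,x,y,z,dim,a0s,smin=110):
    M={}
    for n,h in ims.items():
        m=((h[...,0]>=rng[0])&(h[...,0]<=rng[1])&(h[...,1]>smin)&(h[...,2]>50)).astype(np.uint8)
        u=((pix(n,[x,y,z])+.5)*4).astype(int);w=np.zeros_like(m);w[u[1]-56:u[1]+56,u[0]-56:u[0]+56]=1;M[n]=m*w
    def cost(v):
        c=0
        for n,m in M.items():
            r=np.zeros_like(m);cv2.fillConvexPoly(r,cv2.convexHull(np.round(boxpix(n,v[0]/1e3,v[1]/1e3,z,v[2],dim)*16).astype(np.int32)),1,shift=4)
            c+=np.count_nonzero(r!=m)/max(r.sum(),1)
        return c/len(M)
    best=None
    for a in a0s:
        r=minimize(cost,[x*1e3,y*1e3,a],method='Nelder-Mead',options=dict(initial_simplex=np.array([[x*1e3,y*1e3,a],[x*1e3+6,y*1e3,a],[x*1e3,y*1e3+6,a],[x*1e3,y*1e3,a+12]]),xatol=.2,fatol=1e-3))
        if best is None or r.fun<best.fun: best=r
    return np.round(best.x,1),round(best.fun,2)
def images():
    ps={n:cap(n)[0] for n in('top','scene')};return ps,{n:masks(n,p,0) for n,p in ps.items()}
E
python3 - <<'E'
from meas import *
ps,ims=images()
for nm,g in dict(green=(.522,-.13),blue=(.504,-.185),purple=(.513,-.071),orange=(.578,-.18)).items():
    for sub in(['top','scene'],['top'],['scene']):
        print(nm,sub,fitbox({n:ims[n] for n in sub},RNG[nm],*g,.015,(.027,.018,.02),(0,30,60,90,120,150)))
for sub in(['top','scene'],['top'],['scene']): print('mould',sub,fitbox({n:ims[n] for n in sub},(98,120),.585,-.324,.021,(.06,.072,.03),(0,)))
a=cv2.resize(ps['top'][140:230,260:400],(700,450),interpolation=cv2.INTER_CUBIC);cv2.imwrite('pics/c9.png',a)
E
```

```text
time_s: 27.33
position: [0.5845, -0.332, 0.0369]
tcp_rot: [[-0.003, 1.0, -0.004], [1.0, 0.003, -0.0], [-0.0, -0.004, -1.0]]
force: [-0.2, -0.8, 0.4]
opening: 0.878
grasp_force: 0.0
time_s: 28.0
position: [0.4516, -0.3322, 0.2297]
tcp_rot: [[-0.004, 1.0, -0.002], [1.0, 0.004, -0.003], [-0.003, -0.002, -1.0]]
force: [0.3, -0.5, 0.4]
opening: 0.872
grasp_force: 0.0Traceback (most recent call last):
  File "<stdin>", line 5, in <module>
  File "meas.py", line 25, in fitbox
    r=minimize(cost,[x*1e3,y*1e3,a],method='Nelder-Mead',options=dict(initial_simplex=np.array([[x*1e3,y*1e3,a],[x*1e3+6,y*1e3,a],[x*1e3,y*1e3+6,a],[x*1e3,y*1e3,a+12]]),xatol=.2,fatol=1e-3))
    res = _minimize_neldermead(fun, x0, args, callback, bounds=bounds,
                               **options)
    fsim[j] = func(sim[j])
              ~~~~^^^^^^^^
    fx = function(np.copy(x), *(wrapper_args + args))
  File "meas.py", line 20, in cost
    r=np.zeros_like(m);cv2.fillConvexPoly(r,cv2.convexHull(np.round(boxpix(n,v[0]/1e3,v[1]/1e3,z,v[2],dim)*16).astype(np.int32)),1,shift=4)
                                                                    ~~~~~~^^^^^^^^^^^^^^^^^^^^^^^^^^^^^^^^
  File "meas.py", line 11, in boxpix
    u=np.array([pix(n,q) for q in X]);return ((u+.5)*4-.5)
                ~~~^^^^^
  File "h.py", line 16, in pix
    c=cams.calibration(n);q=np.array(c['mtx'])@(np.array(c['R'])@X+np.array(c['t']));return q[:2]/q[2]
ValueError: time passes only in moves, steps and waits
```

```bash
cat > t.py <<'E'
s=open('h.py').read()
s=s.replace("from rig import bot,cams,models\n","from rig import bot,cams,models\nCAL={n:cams.calibration(n) for n in('top','scene')}\n").replace("c=cams.calibration(n)","c=CAL[n]")
open('h.py','w').write(s)
E
python3 t.py
python3 - <<'E'
from meas import *
ps,ims=images()
for nm,g in dict(green=(.522,-.13),blue=(.504,-.185),purple=(.513,-.071),orange=(.578,-.18)).items():
    for sub in(['top','scene'],['top'],['scene']):
        print(nm,sub,fitbox({n:ims[n] for n in sub},RNG[nm],*g,.015,(.027,.018,.02),(0,30,60,90,120,150)))
for sub in(['top','scene'],['top'],['scene']): print('mould',sub,fitbox({n:ims[n] for n in sub},(98,120),.585,-.324,.021,(.06,.072,.03),(0,)))
a=cv2.resize(ps['top'][140:230,260:400],(700,450),interpolation=cv2.INTER_CUBIC);cv2.imwrite('pics/c9.png',a)
E
```

```text
green ['top', 'scene'] (array([ 522.6, -131.4,  181. ]), np.float64(0.37))
green ['top'] (array([ 521.8, -131.3,    1. ]), np.float64(0.2))
green ['scene'] (array([ 517.8, -132.1,   15.6]), np.float64(0.5))
blue ['top', 'scene'] (array([ 502.6, -186.5,    1.1]), np.float64(0.29))
blue ['top'] (array([ 503.9, -186.5,  167.7]), np.float64(0.23))
blue ['scene'] (array([ 497.3, -187.3,  188.9]), np.float64(0.33))
purple ['top', 'scene'] (array([512.7, -72.8, 171.7]), np.float64(0.35))
purple ['top'] (array([514.1, -73.1, -22.1]), np.float64(0.24))
purple ['scene'] (array([506.2, -74. , 185.2]), np.float64(0.41))
orange ['top', 'scene'] (array([ 571.5, -186.6,   78.3]), np.float64(3.55))
orange ['top'] (array([ 575.9, -170. ,    5.3]), np.float64(4.28))
orange ['scene'] (array([ 577.3, -184.8,  150.4]), np.float64(2.66))
mould ['top', 'scene'] (array([ 584.6, -325. ,    4.9]), np.float64(0.19))
mould ['top'] (array([ 584.3, -325.1,    3.5]), np.float64(0.14))
mould ['scene'] (array([ 582.1, -325.5,    7. ]), np.float64(0.22))
```

View pics/c9.png

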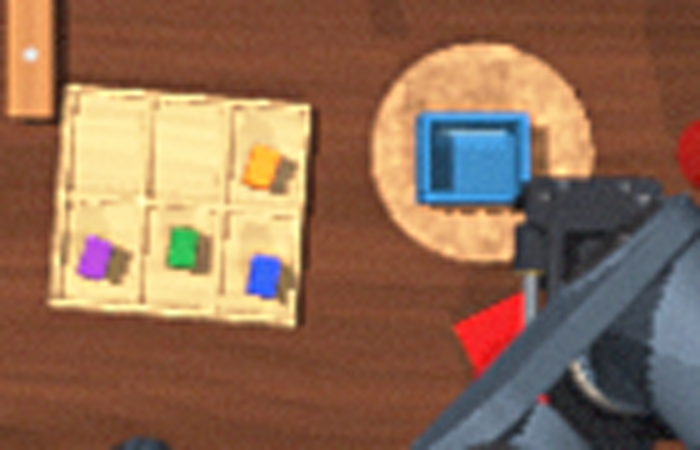

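```bash
python3 - <<'E'
from meas import *
from kin import *
ps,ims=images()
h=ims['top'];u=((pix('top',[.577,-.18,.02])+.5)*4).astype(int);print('orange hsv',h[u[1]-2:u[1]+3:2,u[0]-2:u[0]+3:2].reshape(-1,3)[:5].tolist())
w=((pix('top',[.577,-.215,.01])+.5)*4).astype(int);w=((pix('top',[.56,-.16,.006])+.5)*4).astype(int);print('wood',h[w[1],w[0]])
for smin in(170,190,210): print(fitbox({'top':h},(8,19),.577,-.18,.015,(.027,.018,.02),(-20,0,60),smin))
t=lambda a:pose(a-90,90)  # tool y at angle a
print(t(78)[:,1]); go([.504,-.1865,.10],t(78))
E
```

```text
orange hsv [[22, 203, 255], [21, 198, 255], [21, 197, 255], [22, 202, 255], [21, 201, 255]]
wood [ 20 108 240]
(array([ 575.9, -184.3,  -16.7]), np.float64(0.7))
(array([ 576.9, -184.4,  -27.3]), np.float64(0.81))
(array([ 574.4, -182.4,  -42.4]), np.float64(0.97))
[0.20791169 0.9781476  0.        ]
shift [ 0.0511  0.1456 -0.127 ] turn/2 [ 0.0013 -0.0012  0.6792] deg 77.8
```

```bash
python3 -m handwheel '[[0.006,0.02,0,0,0,0.06],[0.012,0.04,0,0,0,0.12],[0.02,0.06,0,0,0,0.18],[0.027,0.08,0,0,0,0.24],[0.035,0.1,0,0,0,0.3],[0.042,0.12,0,0,0,0.36],[0.05,0.14,-0.01,0,0,0.42],[0.051,0.146,-0.02,0,0,0.48]]' -0.2
python3 -m handwheel '[[0,0,-0.02,0,0,0.06],[0,0,-0.04,0,0,0.12],[0,0,-0.06,0,0,0.18],[0,0,-0.08,0,0,0.2],[0,0,-0.1,0,0,0.2],[0,0,-0.107,0,0,0.2],[0,0,-0.107,0,0,0.2],[0,0,-0.107,0,0,0.2]]'
python3 - <<'E'
from kin import *
from meas import *
go([.504,-.1865,.04],pose(-12,90))
ps,ims=images()
for r in((8,24),(10,25)): print(fitbox({'top':ims['top']},r,.577,-.183,.015,(.027,.018,.02),(-20,0,60),160))
cv2.imwrite('pics/c10.png',cv2.resize(ps['scene'][150:230,180:280],(500,400),interpolation=cv2.INTER_CUBIC))
E
```

```text
time_s: 28.97
position: [0.5052, -0.1829, 0.206]
tcp_rot: [[-0.826, 0.563, -0.002], [0.563, 0.826, -0.002], [0.0, -0.003, -1.0]]
force: [-0.9, -0.2, -0.1]
opening: 0.422
grasp_force: 0.0
time_s: 29.63
position: [0.5036, -0.1857, 0.0993]
tcp_rot: [[-0.979, 0.206, -0.002], [0.206, 0.979, -0.003], [0.001, -0.004, -1.0]]
force: [-0.2, 0.2, -0.1]
opening: 0.398
grasp_force: 0.0
shift [ 0.0004 -0.0008 -0.0593] turn/2 [ 0.0016 -0.0009 -0.0011] deg 0.2
(array([ 580.8, -181.7,  -45.5]), np.float64(0.94))
(array([ 580.8, -181.7,  -45.5]), np.float64(0.87))
```

View pics/c10.png

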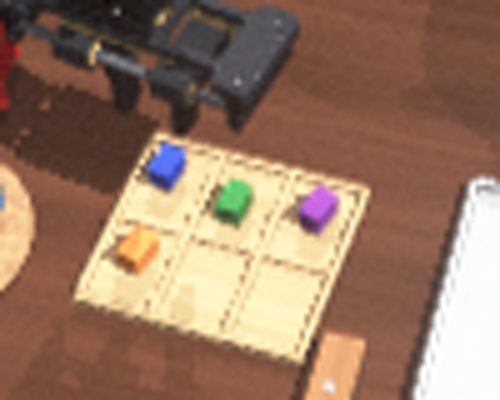

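The fingers are above the blue stub (170,165), and the other three are unchanged. Grasping it.

```bash
python3 -m handwheel '[[0,0,-0.015,0,0,0],[0,0,-0.03,0,0,0],[0,0,-0.045,0,0,0],[0,0,-0.055,0,0,0],[0,0,-0.059,0,0,0],[0,0,-0.059,0,0,0],[0,0,-0.059,0,0,0],[0,0,-0.059,0,0,0]]'
python3 -m handwheel '[[0,0,0,0,0,0],[0,0,0,0,0,0],[0,0,0,0,0,0],[0,0,0,0,0,0],[0,0,0,0,0,0],[0,0,0,0,0,0],[0,0,0,0,0,0],[0,0,0,0,0,0]]' -1
python3 -m handwheel '[[0,0,0.01,0,0,0],[0,0,0.03,0,0,0],[0,0,0.05,0,0,0],[0,0,0.07,0,0,0],[0,0,0.085,0,0,0],[0,0,0.09,0,0,0],[0,0,0.09,0,0,0],[0,0,0.09,0,0,0]]'
python3 - <<'E'
from kin import *
from meas import *
go([.5725,-.3395,.10],pose(-90,90))
ps,ims=images()
for n in('top','scene'): print(n,fitbox({n:ims[n]},RNG['blue'],.504,-.1865,.105,(.027,.018,.02),(-12,)))
E
```

```text
time_s: 30.4
position: [0.5037, -0.1863, 0.0418]
tcp_rot: [[-0.978, 0.206, 0.001], [0.206, 0.978, -0.005], [-0.002, -0.005, -1.0]]
force: [0.3, -0.2, -0.4]
opening: 0.398
grasp_force: 0.0
time_s: 31.07
position: [0.5033, -0.1861, 0.0414]
tcp_rot: [[-0.978, 0.206, -0.0], [0.206, 0.978, -0.004], [-0.001, -0.004, -1.0]]
force: [-0.7, 0.5, 4.2]
opening: 0.202
grasp_force: 30.0
time_s: 31.73
position: [0.5029, -0.1859, 0.1309]
tcp_rot: [[-0.978, 0.206, -0.001], [0.206, 0.978, -0.004], [0.0, -0.004, -1.0]]
force: [-0.5, 0.3, -1.2]
opening: 0.201
grasp_force: 30.0
shift [ 0.0696 -0.1536 -0.0309] turn/2 [ 0.0013 -0.0017 -0.6814] deg 78.1
top (array([ 504. , -186.5,  -12. ]), np.float64(1.0))
scene (array([ 502.6, -193.4,   24.4]), np.float64(0.53))
```

```bash
python3 -m handwheel '[[0.01,-0.02,0,0,0,-0.06],[0.02,-0.04,0,0,0,-0.12],[0.03,-0.06,0,0,0,-0.18],[0.04,-0.08,0,0,0,-0.24],[0.05,-0.1,0,0,0,-0.3],[0.06,-0.12,0,0,0,-0.36],[0.066,-0.14,0,0,0,-0.42],[0.07,-0.154,0,0,0,-0.48]]'
python3 -m handwheel '[[0,0,-0.01,0,0,-0.06],[0,0,-0.02,0,0,-0.12],[0,0,-0.03,0,0,-0.18],[0,0,-0.04,0,0,-0.2],[0,0,-0.045,0,0,-0.2],[0,0,-0.045,0,0,-0.2],[0,0,-0.045,0,0,-0.2],[0,0,-0.045,0,0,-0.2]]'
python3 - <<'E'
from kin import *
go([.5725,-.3395,.064],pose(-90,90))
E
```

```text
time_s: 32.5
position: [0.5734, -0.3416, 0.1293]
tcp_rot: [[-0.386, 0.922, -0.005], [0.922, 0.386, -0.001], [0.001, -0.005, -1.0]]
force: [-0.2, 0.4, -0.2]
opening: 0.202
grasp_force: 30.0
time_s: 33.17
position: [0.5733, -0.3401, 0.0861]
tcp_rot: [[-0.004, 1.0, -0.004], [1.0, 0.004, -0.0], [-0.0, -0.004, -1.0]]
force: [-0.1, -0.1, -0.0]
opening: 0.204
grasp_force: 30.0
shift [-0.0008  0.0006 -0.0221] turn/2 [ 0.0001 -0.0019 -0.0018] deg 0.3
```

```bash
python3 -m handwheel '[[0,0,-0.005,0,0,0],[0,0,-0.01,0,0,0],[0,0,-0.015,0,0,0],[0,0,-0.02,0,0,0],[0,0,-0.023,0,0,0],[0,0,-0.023,0,0,0],[0,0,-0.023,0,0,0],[0,0,-0.023,0,0,0]]'
python3 -m handwheel '[[0,0,0,0,0,0],[0,0,0,0,0,0],[0,0,0,0,0,0],[0,0,0,0,0,0],[0,0,0,0,0,0],[0,0,0,0,0,0],[0,0,0,0,0,0],[0,0,0,0,0,0]]' -0.35
python3 -m handwheel '[[0,0,0.01,0,0,0],[0,0,0.03,0,0,0],[0,0,0.06,0,0,0],[0,0.02,0.07,0,0,0.05],[-0.01,0.05,0.07,0,0,0.11],[-0.02,0.08,0.07,0,0,0.17],[-0.03,0.11,0.07,0,0,0.23],[-0.04,0.14,0.07,0,0,0.29]]'
python3 - <<'E'
from kin import *
from meas import *
ps,ims=images()
for nm,g in dict(green=(.522,-.131),purple=(.514,-.073)).items():
    print(nm,fitbox({'top':ims['top']},RNG[nm],*g,.015,(.027,.018,.02),(-30,0,30,60)))
go([.522,-.1313,.10],pose(0,90))
cv2.imwrite('pics/c11.png',cv2.resize(ps['top'][140:230,260:400],(700,450),interpolation=cv2.INTER_CUBIC))
E
```

```text
time_s: 33.83
position: [0.5732, -0.3401, 0.0631]
tcp_rot: [[-0.003, 1.0, -0.004], [1.0, 0.003, -0.0], [-0.0, -0.004, -1.0]]
force: [-0.8, 0.5, -0.1]
opening: 0.202
grasp_force: 30.0
time_s: 34.5
position: [0.5731, -0.34, 0.063]
tcp_rot: [[-0.003, 1.0, -0.004], [1.0, 0.003, -0.0], [-0.0, -0.004, -1.0]]
force: [0.3, -0.1, -0.2]
opening: 0.325
grasp_force: 0.0
time_s: 35.17
position: [0.5328, -0.199, 0.1341]
tcp_rot: [[-0.555, 0.832, -0.002], [0.832, 0.555, -0.003], [-0.001, -0.003, -1.0]]
force: [-0.2, -0.1, -0.5]
opening: 0.326
grasp_force: 0.0
green (array([ 521.8, -131.4,    1. ]), np.float64(0.2))
purple (array([512.5, -72.4, -22.8]), np.float64(0.24))
shift [-0.0079  0.0633 -0.0334] turn/2 [ 0.0012 -0.0043  0.4913] deg 56.3
```

View pics/c11.png

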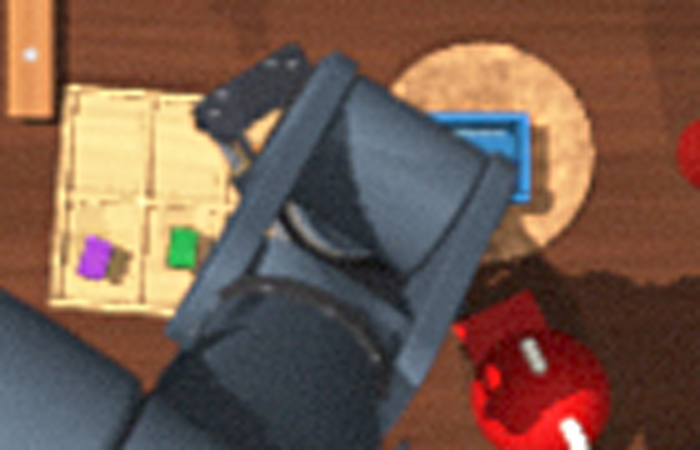

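The arm hides the mould's near part here. Green (183,248) and purple (95,258) are unchanged. Going on to green, then checking the mould from there.

```bash
python3 -m handwheel '[[0,0.01,0,0,0,0.06],[0,0.02,0,0,0,0.12],[0,0.03,0,0,0,0.18],[-0.005,0.04,0,0,0,0.24],[-0.008,0.05,0,0,0,0.3],[-0.008,0.06,-0.01,0,0,0.36],[-0.008,0.063,-0.02,0,0,0.42],[-0.008,0.063,-0.03,0,0,0.48]]' -0.2
python3 - <<'E'
from kin import *
from meas import *
go([.522,-.1313,.041],pose(0,90))
ps,ims=images()
cv2.imwrite('pics/c12.png',np.hstack([cv2.resize(ps['top'][150:195,325:385],(400,300),interpolation=cv2.INTER_CUBIC),cv2.resize(ps['scene'][172:217,135:195],(400,300),interpolation=cv2.INTER_CUBIC)]))
E
```

```text
time_s: 35.93
position: [0.5259, -0.1369, 0.1036]
tcp_rot: [[-1.0, 0.022, 0.002], [0.022, 1.0, -0.005], [-0.002, -0.005, -1.0]]
force: [0.3, 1.1, -0.2]
opening: 0.404
grasp_force: 0.0
shift [-0.0039  0.0056 -0.0626] turn/2 [0.0024 0.0009 0.0111] deg 1.3
```

View pics/c12.png

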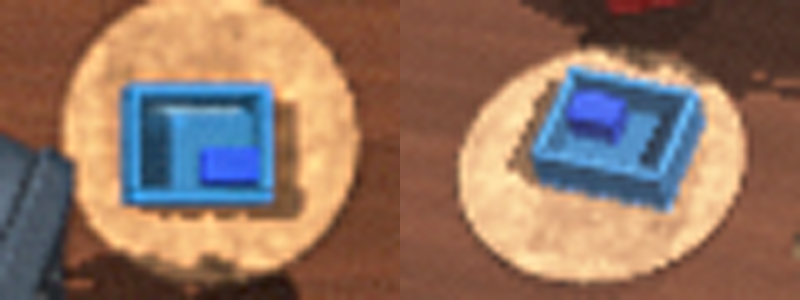

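Blue sits flat in the near right corner, at (230,165) in the top crop. Grasping green now.

```bash
python3 -m handwheel '[[-0.002,0.003,-0.015,0,0,0.01],[-0.003,0.005,-0.03,0,0,0.01],[-0.003,0.005,-0.045,0,0,0.01],[-0.003,0.005,-0.058,0,0,0.01],[-0.003,0.005,-0.062,0,0,0.01],[-0.003,0.005,-0.062,0,0,0.01],[-0.003,0.005,-0.062,0,0,0.01],[-0.003,0.005,-0.062,0,0,0.01]]'
python3 -m handwheel '[[0,0,0,0,0,0],[0,0,0,0,0,0],[0,0,0,0,0,0],[0,0,0,0,0,0],[0,0,0,0,0,0],[0,0,0,0,0,0],[0,0,0,0,0,0],[0,0,0,0,0,0]]' -1
python3 -m handwheel '[[0,0,0.01,0,0,0],[0,0,0.03,0,0,0],[0,0,0.05,0,0,0],[0,0,0.07,0,0,-0.05],[0.01,-0.02,0.085,0,0,-0.11],[0.02,-0.045,0.09,0,0,-0.17],[0.03,-0.075,0.09,0,0,-0.23],[0.04,-0.105,0.09,0,0,-0.29]]'
python3 -m handwheel '[[0.01,-0.025,0,0,0,-0.06],[0.02,-0.05,0,0,0,-0.12],[0.03,-0.08,0,0,0,-0.18],[0.034,-0.104,0,0,0,-0.24],[0.034,-0.104,0,0,0,-0.3],[0.034,-0.104,0,0,0,-0.36],[0.034,-0.104,0,0,0,-0.42],[0.034,-0.104,0,0,0,-0.48]]'
python3 - <<'E'
from kin import *
go([.5965,-.3395,.064],pose(-90,90))
E
```

```text
time_s: 36.7
position: [0.5229, -0.1325, 0.042]
tcp_rot: [[-1.0, 0.009, 0.002], [0.009, 1.0, -0.005], [-0.002, -0.005, -1.0]]
force: [0.0, 0.2, -0.6]
opening: 0.402
grasp_force: 0.0
time_s: 37.37
position: [0.5224, -0.132, 0.0414]
tcp_rot: [[-1.0, 0.008, 0.001], [0.008, 1.0, -0.004], [-0.001, -0.004, -1.0]]
force: [-0.6, 0.2, 4.7]
opening: 0.202
grasp_force: 30.0
time_s: 38.03
position: [0.5627, -0.2377, 0.1323]
tcp_rot: [[-0.829, 0.559, -0.001], [0.559, 0.829, -0.004], [-0.001, -0.004, -1.0]]
force: [0.6, 0.6, -0.7]
opening: 0.199
grasp_force: 30.0
time_s: 38.7
position: [0.5957, -0.3411, 0.1309]
tcp_rot: [[-0.016, 1.0, -0.005], [1.0, 0.016, 0.001], [0.001, -0.005, -1.0]]
force: [0.9, -0.6, -0.0]
opening: 0.204
grasp_force: 30.0
shift [ 0.0008  0.0016 -0.0669] turn/2 [-0.0003 -0.0024 -0.0082] deg 1.0
```

Lower, release, retreat towards purple with a turn to +67°.

```bash
python3 -m handwheel '[[0,0.001,-0.02,0,0,-0.008],[0,0.001,-0.035,0,0,-0.008],[0,0.001,-0.05,0,0,-0.008],[0,0.001,-0.06,0,0,-0.008],[0,0.001,-0.065,0,0,-0.008],[0,0.001,-0.068,0,0,-0.008],[0,0.001,-0.068,0,0,-0.008],[0,0.001,-0.068,0,0,-0.008]]'
python3 -m handwheel '[[0,0,0,0,0,0],[0,0,0,0,0,0],[0,0,0,0,0,0],[0,0,0,0,0,0],[0,0,0,0,0,0],[0,0,0,0,0,0],[0,0,0,0,0,0],[0,0,0,0,0,0]]' -0.35
python3 -m handwheel '[[0,0,0.01,0,0,0],[0,0,0.03,0,0,0],[0,0,0.06,0,0,0],[0,0.02,0.07,0,0,0.05],[-0.01,0.055,0.07,0,0,0.11],[-0.02,0.09,0.07,0,0,0.17],[-0.03,0.125,0.07,0,0,0.23],[-0.04,0.16,0.07,0,0,0.29]]'
python3 - <<'E'
from kin import *
go([.514,-.0727,.10],pose(-22,90))
E
```

```text
time_s: 39.37
position: [0.5965, -0.3403, 0.0636]
tcp_rot: [[-0.007, 1.0, -0.003], [1.0, 0.007, -0.001], [-0.001, -0.003, -1.0]]
force: [-1.1, 0.7, -0.3]
opening: 0.202
grasp_force: 30.0
time_s: 40.03
position: [0.5961, -0.34, 0.063]
tcp_rot: [[-0.007, 1.0, -0.004], [1.0, 0.007, -0.0], [-0.0, -0.004, -1.0]]
force: [-0.2, -0.8, -0.5]
opening: 0.321
grasp_force: 0.0
time_s: 40.7
position: [0.5557, -0.1788, 0.1341]
tcp_rot: [[-0.558, 0.83, -0.002], [0.83, 0.558, -0.003], [-0.001, -0.003, -1.0]]
force: [0.2, 0.0, -0.3]
opening: 0.321
grasp_force: 0.0
shift [-0.0417  0.1061 -0.0341] turn/2 [ 0.0017 -0.0006  0.2974] deg 34.1
```

```bash
python3 -m handwheel '[[-0.008,0.02,0,0,0,0.06],[-0.016,0.045,0,0,0,0.12],[-0.025,0.07,0,0,0,0.18],[-0.035,0.09,0,0,0,0.24],[-0.042,0.106,-0.01,0,0,0.297],[-0.042,0.106,-0.02,0,0,0.297],[-0.042,0.106,-0.034,0,0,0.297],[-0.042,0.106,-0.034,0,0,0.297]]' -0.2
python3 - <<'E'
from kin import *
from meas import *
go([.514,-.0727,.041],pose(-22,90))
ps,ims=images()
print(fitbox({'scene':ims['scene']},RNG['purple'],.514,-.073,.015,(.027,.018,.02),(-20,0)))
print(fitbox({'top':ims['top']},(8,24),.577,-.182,.015,(.027,.018,.02),(-20,0),170))
cv2.imwrite('pics/c13.png',np.hstack([cv2.resize(ps['top'][150:210,280:380],(500,300),interpolation=cv2.INTER_CUBIC),cv2.resize(ps['scene'][172:232,135:195],(300,300),interpolation=cv2.INTER_CUBIC)]))
E
```

```text
time_s: 41.37
position: [0.5137, -0.074, 0.0976]
tcp_rot: [[-0.924, 0.382, -0.004], [0.382, 0.924, -0.003], [0.002, -0.004, -1.0]]
force: [-0.3, 0.4, -0.1]
opening: 0.401
grasp_force: 0.0
shift [ 0.0003  0.0013 -0.0566] turn/2 [ 0.0016 -0.0019  0.0039] deg 0.5
(array([508.4, -73.3,   5.9]), np.float64(0.39))
(array([ 577.3, -184.6,  -14.5]), np.float64(0.32))
```

View pics/c13.png

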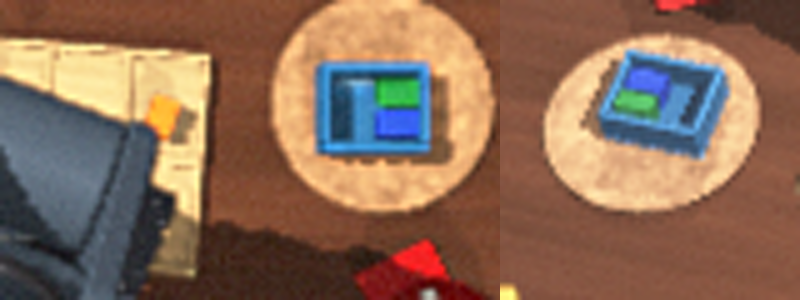

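Blue and green lie flat side by side in the right half of the mould; orange is at (162,117). Next is purple.

```bash
python3 -m handwheel '[[0,0.001,-0.015,0,0,0],[0,0.001,-0.03,0,0,0],[0,0.001,-0.045,0,0,0],[0,0.001,-0.054,0,0,0],[0,0.001,-0.058,0,0,0],[0,0.001,-0.058,0,0,0],[0,0.001,-0.058,0,0,0],[0,0.001,-0.058,0,0,0]]'
python3 -m handwheel '[[0,0,0,0,0,0],[0,0,0,0,0,0],[0,0,0,0,0,0],[0,0,0,0,0,0],[0,0,0,0,0,0],[0,0,0,0,0,0],[0,0,0,0,0,0],[0,0,0,0,0,0]]' -1
python3 -m handwheel '[[0,0,0.01,0,0,0],[0,0,0.03,0,0,0],[0,0,0.05,0,0,0],[0,0,0.07,0,0,-0.03],[0.01,-0.02,0.085,0,0,-0.08],[0.02,-0.05,0.09,0,0,-0.13],[0.03,-0.085,0.09,0,0,-0.18],[0.035,-0.12,0.09,0,0,-0.23]]'
python3 -m handwheel '[[0.007,-0.03,0,0,0,-0.06],[0.014,-0.06,0,0,0,-0.12],[0.02,-0.09,0,0,0,-0.18],[0.024,-0.117,0,0,0,-0.24],[0.024,-0.117,0,0,0,-0.3],[0.024,-0.117,0,0,0,-0.36],[0.024,-0.117,0,0,0,-0.365],[0.024,-0.117,0,0,0,-0.365]]'
python3 - <<'E'
from kin import *
go([.5725,-.3095,.064],pose(-90,90))
E
```

```text
time_s: 42.13
position: [0.5147, -0.0733, 0.0417]
tcp_rot: [[-0.925, 0.38, -0.0], [0.38, 0.925, -0.004], [-0.001, -0.004, -1.0]]
force: [0.6, -0.1, 0.7]
opening: 0.401
grasp_force: 0.0
time_s: 42.8
position: [0.5143, -0.073, 0.0414]
tcp_rot: [[-0.925, 0.38, -0.001], [0.38, 0.925, -0.004], [-0.001, -0.004, -1.0]]
force: [-0.6, 0.5, 4.7]
opening: 0.201
grasp_force: 30.0
time_s: 43.47
position: [0.5505, -0.1942, 0.1325]
tcp_rot: [[-0.658, 0.753, -0.0], [0.753, 0.658, -0.004], [-0.003, -0.003, -1.0]]
force: [0.8, -0.2, 0.2]
opening: 0.201
grasp_force: 30.0
time_s: 44.13
position: [0.5727, -0.3098, 0.131]
tcp_rot: [[0.007, 1.0, -0.005], [1.0, -0.007, 0.001], [0.001, -0.005, -1.0]]
force: [-0.1, 0.1, -0.4]
opening: 0.201
grasp_force: 30.0
shift [-0.0002  0.0003 -0.067 ] turn/2 [-0.0003 -0.0024  0.0034] deg 0.5
```

```bash
python3 -m handwheel '[[0,0.001,-0.02,0,0,0.003],[0,0.001,-0.035,0,0,0.003],[0,0.001,-0.05,0,0,0.003],[0,0.001,-0.06,0,0,0.003],[0,0.001,-0.065,0,0,0.003],[0,0.001,-0.068,0,0,0.003],[0,0.001,-0.068,0,0,0.003],[0,0.001,-0.068,0,0,0.003]]'
python3 -m handwheel '[[0,0,0,0,0,0],[0,0,0,0,0,0],[0,0,0,0,0,0],[0,0,0,0,0,0],[0,0,0,0,0,0],[0,0,0,0,0,0],[0,0,0,0,0,0],[0,0,0,0,0,0]]' -0.35
python3 -m handwheel '[[0,0,0.01,0,0,0],[0,0,0.03,0,0,0],[0,0,0.06,0,0,0],[0,0.02,0.07,0,0,0.05],[0,0.05,0.07,0,0,0.11],[0,0.08,0.07,0,0,0.17],[0,0.11,0.07,0,0,0.23],[0.004,0.125,0.07,0,0,0.29]]'
python3 -m handwheel '[[0,0,0,0,0,0.06],[0,0,0,0,0,0.12],[0,0,0,0,0,0.18],[0,0,-0.01,0,0,0.24],[0,0,-0.02,0,0,0.3],[0,0,-0.03,0,0,0.347],[0,0,-0.034,0,0,0.347],[0,0,-0.034,0,0,0.347]]' -0.2
python3 - <<'E'
from kin import *
go([.577,-.184,.041],pose(-17,90))
E
```

```text
time_s: 44.8
position: [0.5727, -0.3098, 0.0649]
tcp_rot: [[-0.001, 1.0, -0.005], [1.0, 0.001, -0.002], [-0.002, -0.005, -1.0]]
force: [-3.2, -1.5, 8.1]
opening: 0.202
grasp_force: 30.0
time_s: 45.47
position: [0.5731, -0.3089, 0.0629]
tcp_rot: [[0.003, 1.0, -0.004], [1.0, -0.003, 0.0], [0.0, -0.004, -1.0]]
force: [-0.9, 0.1, 0.2]
opening: 0.323
grasp_force: 0.0
time_s: 46.13
position: [0.5757, -0.1804, 0.1338]
tcp_rot: [[-0.552, 0.834, -0.005], [0.834, 0.552, -0.0], [0.003, -0.005, -1.0]]
force: [-0.1, 0.3, 0.1]
opening: 0.324
grasp_force: 0.0
time_s: 46.8
position: [0.5766, -0.1838, 0.0986]
tcp_rot: [[-0.955, 0.298, -0.003], [0.298, 0.955, -0.003], [0.001, -0.004, -1.0]]
force: [0.5, 1.4, 0.9]
opening: 0.399
grasp_force: 0.0
shift [ 0.0004 -0.0002 -0.0576] turn/2 [ 0.0015 -0.0013  0.0029] deg 0.4
```

No pictures left, so I'll check the purple stub by fitting.

```bash
cat > chk.py <<'E'
from meas import *
RNG['orange']=(8,24)
def chk(names):
    D={n:cap(n) for n in('top','scene')};ims={n:masks(n,D[n][0],0) for n in D}
    for nm in names:
        o=[]
        for n in D:
            h=cv2.cvtColor(D[n][0],cv2.COLOR_BGR2HSV);Q=cloud(n,D[n][1]);r=RNG[nm]
            m=(h[...,0]>=r[0])&(h[...,0]<=r[1])&(h[...,1]>160)&(D[n][1]>0)&(abs(Q[...,0]-.585)<.08)&(abs(Q[...,1]+.325)<.08)&(Q[...,2]>.014)
            o.append((n,int(m.sum()),(np.round(Q[m].mean(0)*1000).tolist(),np.round(np.percentile(Q[m][:,2]*1000,[10,90]))) if m.sum() else None))
        print(nm,o)
        if o[0][1]>5:
            c=np.array(o[0][2][0])/1e3;print('  fit',fitbox({'top':ims['top']},RNG[nm],c[0],c[1],.020,(.027,.018,.02),(90,60,120,0),150))
    print('mould',fitbox({'top':ims['top']},(98,120),.5845,-.3245,.021,(.06,.072,.03),(0,)))
E
python3 -c "
from chk import *
chk(['blue','green','purple'])"
```

```text
blue [('top', 44, ([574.0, -339.0, 30.0], array([23., 35.]))), ('scene', 26, ([577.0, -339.0, 30.0], array([25., 34.])))]
  fit (array([ 573.9, -341. ,   91.4]), np.float64(0.22))
green [('top', 52, ([596.0, -340.0, 30.0], array([23., 37.]))), ('scene', 0, None)]
  fit (array([ 596. , -341.2,   89.8]), np.float64(0.1))
purple [('top', 16, ([571.0, -315.0, 39.0], array([32., 44.]))), ('scene', 0, None)]
  fit (array([ 572.1, -316.1,  115.3]), np.float64(0.63))
mould (array([ 583.3, -326.4,    7.4]), np.float64(0.61))
```

```bash
python3 -m handwheel '[[0,0,-0.015,0,0,0],[0,0,-0.03,0,0,0],[0,0,-0.045,0,0,0],[0,0,-0.054,0,0,0],[0,0,-0.058,0,0,0],[0,0,-0.058,0,0,0],[0,0,-0.058,0,0,0],[0,0,-0.058,0,0,0]]'
python3 -m handwheel '[[0,0,0,0,0,0],[0,0,0,0,0,0],[0,0,0,0,0,0],[0,0,0,0,0,0],[0,0,0,0,0,0],[0,0,0,0,0,0],[0,0,0,0,0,0],[0,0,0,0,0,0]]' -1
python3 -m handwheel '[[0,0,0.01,0,0,0],[0,0,0.03,0,0,0],[0,0,0.05,0,0,0],[0,0,0.07,0,0,0],[-0.01,0.02,0.085,0,0,0],[-0.03,0.05,0.09,0,0,0],[-0.05,0.08,0.09,0,0,0],[-0.07,0.11,0.09,0,0,0]]'
python3 -c "
from chk import *
chk(['blue','green','purple'])
print(bot.read_state()['position'])"
```

```text
time_s: 47.57
position: [0.5778, -0.1843, 0.0419]
tcp_rot: [[-0.955, 0.296, 0.0], [0.296, 0.955, -0.005], [-0.002, -0.004, -1.0]]
force: [-0.4, -0.1, -0.8]
opening: 0.399
grasp_force: 0.0
time_s: 48.23
position: [0.5773, -0.1841, 0.0414]
tcp_rot: [[-0.955, 0.295, -0.001], [0.295, 0.955, -0.004], [-0.001, -0.004, -1.0]]
force: [-0.5, 0.7, 4.6]
opening: 0.203
grasp_force: 30.0
time_s: 48.9
position: [0.5066, -0.0733, 0.132]
tcp_rot: [[-0.955, 0.297, 0.001], [0.297, 0.955, -0.004], [-0.002, -0.004, -1.0]]
force: [0.1, -0.3, 0.4]
opening: 0.202
grasp_force: 30.0
blue [('top', 49, ([573.0, -340.0, 30.0], array([25., 34.]))), ('scene', 36, ([574.0, -338.0, 30.0], array([25., 35.])))]
  fit (array([ 573.9, -340.4,   91.2]), np.float64(0.18))
green [('top', 55, ([595.0, -340.0, 30.0], array([20., 37.]))), ('scene', 0, None)]
  fit (array([ 596. , -341.9,   89.7]), np.float64(0.1))
purple [('top', 11, ([570.0, -313.0, 36.0], array([28., 41.]))), ('scene', 0, None)]
  fit (array([ 573.7, -310.7,  100.5]), np.float64(0.38))
mould (array([ 582.9, -326.8,    1. ]), np.float64(0.37))
[ 0.50110802 -0.06905436  0.13093247]
```

```bash
python3 - <<'E'
from meas import *
for n in('top','scene'):
    p,d=cap(n);h=cv2.cvtColor(p,cv2.COLOR_BGR2HSV);Q=cloud(n,d)
    m=(h[...,0]>=129)&(h[...,0]<=165)&(h[...,1]>90)&(abs(Q[...,0]-.585)<.05)&(abs(Q[...,1]+.325)<.06)
    print(n,m.sum(),rect(Q,m),Q[m].mean(0))
    v,u=np.nonzero(m)
    for a in range(v.min(),v.max()+1): print(' '.join('%3d'%(Q[a,b,2]*1000) if m[a,b] else '  .' for b in range(u.min(),u.max()+1)))
    # slot area hsv grid
    c=pix(n,[.5725,-.3095,.03]).astype(int);print(h[c[1]-3:c[1]+4,c[0]-5:c[0]+6,0])
E
```

```text
top 47 (array([ 572. , -311.3]), array([28.2, 16.3]), 77.9, 47, 'z', array([0.014, 0.038, 0.045])) [ 0.57220262 -0.30928805  0.03483771]
  9  35  39  39  45  37  44   .   .
 13  41  32  38  38  37  41  41  29
 14  30  32  45  43  38  43  32  35
  .  39  39  38  39  44  44  39  31
  .  32  37  45  35  42  44  31  21
  .   .  14  24  20  31  29  24   .
[[102 102 103 118 124 126 114 111 108 103 102]
 [103 102 134 143 145 144 145 144 141 126 111]
 [102 102 135 143 145 145 145 146 145 148 133]
 [103 102 132 143 145 145 145 145 144 148 140]
 [102 102 121 142 145 145 144 145 144 148 138]
 [103 102 115 142 145 145 145 145 145 146 135]
 [103 102 102 126 141 143 143 143 144 131 115]]
scene 50 (array([ 572.1, -311.2]), array([33.7, 25.5]), 84.7, 50, 'z', array([0.02 , 0.036, 0.044])) [ 0.57653859 -0.30950003  0.03407099]
  .   .   .  31   .   .   .   .   .
  .   .  26  43  42  40  32   .   .
  .   .  45  39  42  36  36  36   .
  .  21  47  38  41  38  38  35  34
  .  38  43  42  43  40  35  36   .
 16  36  39  37  39  40  38  39   .
 29  25  29  33  26  27  36   .   .
 18  20  21  23  22  25   .   .   .
  .   .   .  20  24   .   .   .   .
[[105 106 105 113 133 124 109 105 104 103 103]
 [112 110 107 132 145 144 140 133 122 108 105]
 [114 114 117 141 144 144 144 144 139 123 105]
 [115 117 137 143 144 144 144 144 143 130 105]
 [115 126 144 143 143 143 144 144 142 106 103]
 [116 137 144 145 144 142 143 143 136 105 102]
 [117 142 144 143 144 144 144 142 108 104 104]]
```

Purple's top is at about 39 mm against 30 mm for blue and green, so its −y end is resting on blue. I'll place orange first, then settle purple with the closed fingertips.

```bash
python3 -m handwheel '[[0.012,-0.03,0,0,0,-0.05],[0.025,-0.06,0,0,0,-0.11],[0.037,-0.09,0,0,0,-0.17],[0.05,-0.12,0,0,0,-0.23],[0.06,-0.15,0,0,0,-0.29],[0.072,-0.18,0,0,0,-0.35],[0.085,-0.21,0,0,0,-0.41],[0.096,-0.242,0,0,0,-0.47]]'
python3 -m handwheel '[[0,0,0,0,0,-0.06],[0,0,-0.01,0,0,-0.12],[0,0,-0.02,0,0,-0.165],[0,0,-0.03,0,0,-0.165],[0,0,-0.035,0,0,-0.165],[0,0,-0.04,0,0,-0.165],[0,0,-0.04,0,0,-0.165],[0,0,-0.04,0,0,-0.165]]'
python3 - <<'E'
from kin import *
go([.5975,-.3105,.064],pose(-90,90))
from chk import *
for n in('top','scene'):
    p=cap(n)[0];h=masks(n,p,0)
    for z in(.057,): print(n,fitbox({n:h},(8,24),.5975,-.3105,z,(.027,.018,.02),(90,),150))
E
```

```text
time_s: 49.77
position: [0.6044, -0.3193, 0.1312]
tcp_rot: [[-0.318, 0.948, -0.002], [0.948, 0.318, -0.002], [-0.002, -0.003, -1.0]]
force: [-0.2, -0.2, 0.2]
opening: 0.2
grasp_force: 30.0
time_s: 50.43
position: [0.6032, -0.3161, 0.0909]
tcp_rot: [[-0.002, 1.0, -0.004], [1.0, 0.002, -0.0], [-0.0, -0.004, -1.0]]
force: [0.3, 0.6, -0.1]
opening: 0.199
grasp_force: 30.0
shift [-0.0057  0.0056 -0.0269] turn/2 [ 0.     -0.0021 -0.0009] deg 0.3
top (array([ 616.9, -310.7,   70.3]), np.float64(1.11))
scene (array([ 592.8, -310.9,  123.4]), np.float64(0.71))
```

```bash
python3 -m handwheel '[[-0.003,0.003,-0.003,0,0,0],[-0.006,0.006,-0.006,0,0,0],[-0.006,0.006,-0.01,0,0,0],[-0.006,0.006,-0.014,0,0,0],[-0.006,0.006,-0.018,0,0,0],[-0.006,0.006,-0.022,0,0,0],[-0.006,0.006,-0.024,0,0,0],[-0.006,0.006,-0.024,0,0,0]]'
python3 -m handwheel '[[0,0,-0.001,0,0,0],[0,0,-0.002,0,0,0],[0,0,-0.003,0,0,0],[0,0,-0.004,0,0,0],[0,0,-0.004,0,0,0],[0,0,-0.004,0,0,0],[0,0,-0.004,0,0,0],[0,0,-0.004,0,0,0]]'
```

```text
time_s: 51.2
position: [0.5977, -0.3106, 0.0671]
tcp_rot: [[-0.001, 1.0, -0.003], [1.0, 0.001, -0.001], [-0.001, -0.003, -1.0]]
force: [0.4, -0.4, 1.7]
opening: 0.198
grasp_force: 31.1
time_s: 51.87
position: [0.5991, -0.3118, 0.0655]
tcp_rot: [[-0.001, 1.0, 0.001], [1.0, 0.001, -0.004], [-0.004, 0.001, -1.0]]
force: [1.6, -1.2, 8.2]
opening: 0.199
grasp_force: 34.9
```

```bash
python3 -m handwheel '[[0,0,0.002,0,0,0],[0,0,0.003,0,0,0],[0,0,0.003,0,0,0],[0,0,0.003,0,0,0],[0,0,0.003,0,0,0],[0,0,0.003,0,0,0],[0,0,0.003,0,0,0],[0,0,0.003,0,0,0]]'
python3 -m handwheel '[[0,0,0,0,0,0],[0,0,0,0,0,0],[0,0,0,0,0,0],[0,0,0,0,0,0],[0,0,0,0,0,0],[0,0,0,0,0,0],[0,0,0,0,0,0],[0,0,0,0,0,0]]' -0.35
python3 -m handwheel '[[0,0,0.01,0,0,0],[0,0,0.03,0,0,0],[0,0,0.06,0,0,0],[-0.02,0.02,0.07,0,0,0],[-0.04,0.055,0.07,0,0,0],[-0.06,0.09,0.07,0,0,0],[-0.08,0.125,0.07,0,0,0],[-0.1,0.16,0.07,0,0,0]]'
cat > look.py <<'E'
from meas import *
def look(names=('blue','green','purple','orange')):
    R=dict(blue=(114,127,120),green=(45,85,100),purple=(129,165,90),orange=(5,24,170))
    for n in('top','scene'):
        p,d=cap(n);h=cv2.cvtColor(p,cv2.COLOR_BGR2HSV);Q=cloud(n,d)
        for nm in names:
            r=R[nm];m=(h[...,0]>=r[0])&(h[...,0]<=r[1])&(h[...,1]>r[2])&(abs(Q[...,0]-.585)<.037)&(abs(Q[...,1]+.325)<.042)&(Q[...,2]>.023)
            if m.sum()<8: print(n,nm,m.sum());continue
            A=np.c_[Q[m][:,:2]-Q[m][:,:2].mean(0),np.ones(m.sum())];c=np.linalg.lstsq(A,Q[m][:,2],rcond=None)[0]
            print(n,nm,*rect(Q,m)[:4],'c',np.round(Q[m].mean(0)*1000,1),'slope deg x,y',np.round(np.degrees(np.arctan(c[:2]))))
E
python3 -c "
from look import *
look()"
```

```text
time_s: 52.53
position: [0.5977, -0.3104, 0.0664]
tcp_rot: [[-0.001, 1.0, -0.003], [1.0, 0.001, -0.001], [-0.001, -0.003, -1.0]]
force: [0.7, -1.4, 6.1]
opening: 0.198
grasp_force: 33.2
time_s: 53.2
position: [0.5989, -0.3111, 0.0673]
tcp_rot: [[-0.001, 1.0, 0.0], [1.0, 0.001, -0.003], [-0.003, 0.0, -1.0]]
force: [2.8, -0.5, 7.0]
opening: 0.325
grasp_force: 3.3
time_s: 53.87
position: [0.4946, -0.1479, 0.1356]
tcp_rot: [[0.0, 1.0, -0.007], [1.0, -0.0, 0.002], [0.002, -0.007, -1.0]]
force: [0.0, 0.9, -0.0]
opening: 0.324
grasp_force: 0.0
top blue [ 574.4 -335.9] [13.7 29.1] 0.6 15 c [ 574.7 -339.3   32.3] slope deg x,y [22.  6.]
top green [ 596.3 -341.2] [18.3 26.2] 1.2 43 c [ 595.3 -341.    32.7] slope deg x,y [-11.   7.]
top purple [ 571.8 -313.1] [23.1 16.3] 89.1 38 c [ 571.9 -311.4   37. ] slope deg x,y [19.  3.]
top orange [ 596.3 -310.1] [26.5 18.1] 89.4 49 c [ 595.3 -310.3   32.2] slope deg x,y [ 2. -4.]
scene blue [ 573.  -338.1] [29. 21.] 79.1 31 c [ 574.4 -338.1   30.6] slope deg x,y [13. -2.]
scene green [ 594.6 -339.1] [29.6 20.6] 76.9 34 c [ 596.1 -339.4   32.7] slope deg x,y [11.  4.]
scene purple [ 573.  -311.4] [26.8 24.7] 85.6 38 c [ 574.8 -308.3   36.9] slope deg x,y [8. 8.]
scene orange 0
```

Orange is flat. Purple is still propped at about 37 mm, so I'll turn the closed fingers along y and press it in gently.

```bash
python3 -m handwheel '[[0,0,0,0,0,0.06],[0.01,-0.02,0,0,0,0.12],[0.02,-0.04,0,0,0,0.18],[0.03,-0.06,0,0,0,0.24],[0.04,-0.085,0,0,0,0.3],[0.05,-0.11,0,0,0,0.36],[0.06,-0.135,0,0,0,0.42],[0.07,-0.155,0,0,0,0.48]]' -1
python3 -m handwheel '[[0.004,-0.004,0,0,0,0.06],[0.008,-0.007,0,0,0,0.12],[0.008,-0.007,-0.01,0,0,0.18],[0.008,-0.007,-0.02,0,0,0.24],[0.008,-0.007,-0.03,0,0,0.3],[0.008,-0.007,-0.04,0,0,0.305],[0.008,-0.007,-0.05,0,0,0.305],[0.008,-0.007,-0.05,0,0,0.305]]'
python3 - <<'E'
from kin import *
go([.572,-.3105,.065],pose(0,90))
E
```

```text
time_s: 54.63
position: [0.5667, -0.3066, 0.1353]
tcp_rot: [[-0.823, 0.569, -0.004], [0.569, 0.823, -0.002], [0.002, -0.004, -1.0]]
force: [-0.1, 0.1, -0.2]
opening: 0.007
grasp_force: 0.0
time_s: 55.3
position: [0.5735, -0.3108, 0.0832]
tcp_rot: [[-1.0, 0.003, -0.005], [0.003, 1.0, -0.0], [0.005, -0.0, -1.0]]
force: [-0.8, -0.1, 0.6]
opening: 0.004
grasp_force: 0.0
shift [-0.0015  0.0003 -0.0182] turn/2 [ 0.0002 -0.0023  0.0013] deg 0.3
```

```bash
python3 -m handwheel '[[-0.001,0,-0.005,0,0,0],[-0.001,0,-0.01,0,0,0],[-0.001,0,-0.014,0,0,0],[-0.001,0,-0.018,0,0,0],[-0.001,0,-0.02,0,0,0],[-0.001,0,-0.022,0,0,0],[-0.001,0,-0.022,0,0,0],[-0.001,0,-0.022,0,0,0]]'
python3 -m handwheel '[[0,0,-0.001,0,0,0],[0,0,-0.002,0,0,0],[0,0,-0.003,0,0,0],[0,0,-0.004,0,0,0],[0,0,-0.005,0,0,0],[0,0,-0.005,0,0,0],[0,0,-0.005,0,0,0],[0,0,-0.005,0,0,0]]'
```

```text
time_s: 55.97
position: [0.5757, -0.3145, 0.0666]
tcp_rot: [[-1.0, -0.0, 0.004], [-0.0, 1.0, -0.009], [-0.004, -0.009, -1.0]]
force: [-1.4, -2.4, 8.5]
opening: 0.003
grasp_force: 4.2
time_s: 56.63
position: [0.5769, -0.3184, 0.0645]
tcp_rot: [[-1.0, -0.001, 0.008], [-0.002, 1.0, -0.017], [-0.008, -0.017, -1.0]]
force: [-4.6, -8.2, 17.4]
opening: 0.007
grasp_force: 8.6
```

```bash
python3 -m handwheel '[[0,0,0.01,0,0,0],[0,0,0.03,0,0,0],[0,0,0.06,0,0,0],[-0.02,0.02,0.07,0,0,0],[-0.04,0.055,0.07,0,0,0],[-0.06,0.09,0.07,0,0,0],[-0.08,0.125,0.07,0,0,0],[-0.1,0.16,0.07,0,0,0]]'
cat > fit6.py <<'E'
from look import *
from scipy.spatial.transform import Rotation as Ro
from scipy.optimize import differential_evolution
look()
D={n:cap(n) for n in('top','scene')}
acc=[]
for n,(p,d) in D.items():
    h=cv2.cvtColor(cv2.resize(p,None,fx=4,fy=4,interpolation=cv2.INTER_CUBIC),cv2.COLOR_BGR2HSV)
    u=((pix(n,[.572,-.311,.03])+.5)*4).astype(int)
    m=((h[...,0]>=129)&(h[...,0]<=165)&(h[...,1]>90)).astype(np.uint8)
    acc.append((n,u,m[u[1]-48:u[1]+48,u[0]-48:u[0]+48]))
    if n=='top':
        v=p[u[1]//4-9:u[1]//4+9,u[0]//4-9:u[0]//4+9,2::-1]
o=np.array([[i*.0135,j*.009,k*.01] for i in(-1,1) for j in(-1,1) for k in(-1,1)])
def cost(v):
    X=Ro.from_euler('ZYX',v[3:],degrees=True).apply(o)+np.array(v[:3])/1e3
    c=0
    for n,u,m in acc:
        q=((np.array([pix(n,x) for x in X])+.5)*4-.5-u+48)*16
        r=np.zeros_like(m);cv2.fillConvexPoly(r,cv2.convexHull(np.round(q).astype(np.int32)),1,shift=4);c+=np.count_nonzero(r!=m)/m.sum()
    return c
for b in([(60,120),(-35,35),(-35,35)],[(60,120),(-35,35),(55,125)],[(-30,30),(50,130),(-40,40)]):
    r=differential_evolution(cost,[(560,585),(-325,-298),(18,36)]+b,maxiter=60,popsize=12,seed=1,tol=1e-3);print(np.round(r.x,1),round(r.fun,3))
    print(np.round((Ro.from_euler('ZYX',r.x[3:],degrees=True).apply(o)*1000+r.x[:3])).tolist())
E
python3 fit6.py
```

```text
time_s: 57.3
position: [0.473, -0.1505, 0.1294]
tcp_rot: [[-1.0, 0.001, 0.001], [0.001, 1.0, -0.004], [-0.001, -0.004, -1.0]]
force: [1.5, 0.3, -0.1]
opening: 0.007
grasp_force: 0.0
top blue [ 572.8 -339.9] [17.2 21.4] 6.1 16 c [ 574.5 -339.4   31.9] slope deg x,y [15.  0.]
top green [ 596.4 -340.6] [17.9 25.6] 1.5 42 c [ 595.  -341.4   32.5] slope deg x,y [-1.  5.]
top purple [ 572.5 -317.2] [16.3 19.4] 2.2 35 c [ 572.5 -316.5   35.3] slope deg x,y [ 17. -10.]
top orange [ 595.5 -310.2] [17.5 27. ] 0.2 47 c [ 595.2 -310.3   32.9] slope deg x,y [10.  3.]
scene blue [ 575.3 -339.6] [19.5 22.8] 4.1 26 c [ 574.9 -340.    31.3] slope deg x,y [8. 4.]
scene green [ 594.4 -338.8] [30.7 20.6] 79.9 35 c [ 595.5 -339.3   32.1] slope deg x,y [19.  2.]
scene purple [ 570.3 -316.3] [28.2 21.4] 3.5 40 c [ 575.  -315.4   35.2] slope deg x,y [ 3. -0.]
scene orange 1
[ 571.7 -316.6   30.4  104.3   12.7   30.1] 0.725
[[578.0, -331.0, 21.0], [587.0, -325.0, 37.0], [563.0, -333.0, 29.0], [572.0, -327.0, 46.0], [572.0, -306.0, 15.0], [581.0, -300.0, 31.0], [556.0, -308.0, 23.0], [565.0, -302.0, 40.0]]
[ 571.2 -316.6   29.8  104.2   13.2  124.9] 0.782
[[562.0, -333.0, 31.0], [578.0, -332.0, 20.0], [571.0, -327.0, 46.0], [587.0, -326.0, 34.0], [555.0, -308.0, 25.0], [572.0, -306.0, 14.0], [564.0, -302.0, 39.0], [581.0, -300.0, 28.0]]
[ 572.7 -316.6   29.7   29.5  110.8  -32.4] 0.606
[[580.0, -327.0, 44.0], [589.0, -310.0, 38.0], [565.0, -318.0, 47.0], [573.0, -301.0, 41.0], [572.0, -332.0, 18.0], [580.0, -315.0, 12.0], [557.0, -323.0, 22.0], [565.0, -306.0, 16.0]]
```

```bash
python3 - <<'E'
from meas import *
for n in('top','scene'):
    Z=[];
    for k in range(6):
        p,d=cap(n);Z.append(cloud(n,d))
    Z=np.median(Z,0);h=cv2.cvtColor(p,cv2.COLOR_BGR2HSV)
    c=np.round(pix(n,[.572,-.315,.03])).astype(int);s=np.s_[c[1]-7:c[1]+7,c[0]-8:c[0]+9]
    print(n);print('\n'.join(' '.join('%3d,%2d'%(a,b*1000) for a,b in zip(r,q)) for r,q in zip(h[s][...,0],Z[s][...,2])))
    print('row->xy',np.round(Z[c[1],c[0]-8:c[0]+9:4,:2]*1000).tolist(),np.round(Z[c[1]-7:c[1]+7:4,c[0],:2]*1000).tolist())
E
```

```text
top
102,35 107,36  10,22  23,30  21,36  19,34  20,32  20,32  20,35  21,35  19,34  40,17  69,34  67,33  67,30  67,29  67,30
102,33 106,32   9,25  21,34  21,32  20,30  20,31  20,35  20,29  20,33  16,29  41,20  69,31  67,29  66,31  67,32  67,31
102,31 105,38   8,10  20,31  22,29  20,32  17,31  16,30  17,31  15,30  13,33  54,23  67,29  65,34  65,30  65,32  65,27
102,32 103,36 145,10   6,12   6,11   5,13 177, 9 176,12 176,11 177,10 159, 8  97,10  79,10  82, 8  83,11  83,10  83,11
104,30 103,34 104,13 106,10 111, 8 134,10 139,37 141,33 140,37 142,38 141,38 142,37 118,27 113,30 114,32 115,31 114,32
103,34 103,37 103,10 102, 9 116, 8 142,17 143,37 142,37 143,40 143,39 143,37 144,37 121,29 113,30 113,29 113,30 113,30
103,30 103,37 101,12 101, 9 126,12 144,21 143,36 143,38 143,36 143,40 144,36 145,38 119,28 112,31 113,31 113,33 113,29
103,28 103,38 102,10 101,12 128,10 145,21 144,35 143,38 143,38 143,39 144,36 145,35 120,26 112,29 113,31 113,30 113,30
103,33 103,32 103,11 103, 9 127,11 145,21 145,38 144,36 144,37 144,37 145,37 145,39 119,31 113,29 114,28 113,34 113,30
103,33 103,40 101, 9 101,
[... 1867 characters left out ...]
48,30 143,29 143,22 132,17 106, 9 104,36 105,34 104,25 106,19
 65,32  65,32  64,33  43,29  10,31  20,30  11,29  10,30   4,24 178,24 173,19 139,11 105,11 103,37 106,33 105,26 108,14
 65,32  65,34  58,31  15,27  22,33  19,32  19,32  19,30  19,27  20,31  24,29   7,28 104,37 104,36 106,29 105,20 113,13
 63,31  62,34  40,30  16,33  19,34  18,35  19,35  19,34  19,34  20,33  18,31 118,29 103,37 105,36 104,24 106,16  13, 7
 90,31  84,29  56,27  10,29  12,30  12,34  14,32  15,35  18,34  19,35  13,34 105,35 103,36 105,31 105,21 110,12  14, 5
row->xy [[581.0, -340.0], [582.0, -324.0], [579.0, -310.0], [561.0, -306.0], [564.0, -289.0]] [[528.0, -335.0], [566.0, -316.0], [582.0, -309.0], [596.0, -304.0]]
```

Depth shows purple standing upright and steady: flat top at 37 mm, fully inside the cavity. Blue, green and orange lie flat, and the rim is level on the mat. Final check of the cake, then hand in.

```bash
python3 - <<'E'
from h import *
p,d=cap('scene');Q=cloud('scene',d);h=cv2.cvtColor(p,cv2.COLOR_BGR2HSV)
m=(abs(Q[...,0]-.433)<.055)&(abs(Q[...,1]-.376)<.055)&(h[...,0]>18)&(h[...,0]<38)&(h[...,1]>110);print('cake',rect(Q,m))
s=bot.read_state();print(s['time_s'],s['position'],s['force'])
print(bot.hand_in())
E
```

```text
cake (array([418.6, 376.9]), array([55.8, 47.7]), 85.7, 90, 'z', array([0.021, 0.026, 0.03 ]))
58.15 [ 0.47412813 -0.15211782  0.12894007] [-0.58712808 -0.04764688 -1.0570613 ]
the job is handed in; nothing more can be done
None
```

I handed the job in at 58 s: the cake lies in the largest grey pot, and the mould is open side up on the cork mat with all four stubs that were present inside, though the purple one stands on end, about 1 mm above the rim; the mould waited on the bare bench while the cake went into the pot.

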